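# Hang the washed pestle in its drying ring

## Robot

A 6-joint arm with a two-finger parallel gripper is mounted at the origin on a cart in front of the work surface, level with it; the furniture and walls round the work are solid. World frame = base frame: x ahead of the robot, y to its left, z up, the work surface at z = 0. Lengths are in m, angles in rad, forces in N, time in s.
With the tool pointing down it reaches from about 0.35 to 1 m from the base axis. Payload 7.1 kg.
Tool frame: the origin (TCP) lies midway between the tips of the shut fingers; the grasp point (between the pads) lies 19 mm behind it; x points along the fingers, y is the direction in which the jaws open and shut, and the axes are right-handed (so a half turn about x gives the same grasp; the last joint's range is limited). The gripper opens to 85 mm and grips with 20 to 120 N. Pads are 22 mm wide; open, the fingers measure 114 mm over their backs; the gripper's body (76 mm by 85 mm) begins 54 mm behind the grasp point. The pads swing forward as they close: fully open they stand 13 mm farther back than shut.
Start: joints at [1.283, 0.423, 1.63, -0, 1.089, -0.019], TCP at [0.166, 0.603, 0.231] pointing down, gripper open.
Joint ranges: [-3, 3], [-0.9, 2.11], [0.09, 2.58], [-1.31, 4.45], [0.11, 2.69], [-2.54, 2.54]. Speed limits (rad/s): [2.39, 2.39, 3.01, 3.14, 3.14, 3.14].

## Interface

Orientations are given as a unit quaternion [x, y, z, w].
In Python, from rig import get_state, snapshot, camera_info, job_done gives the robot as it stands. The module is installed in compiled form; this text tells all that it offers.
- The arm moves only by the tool jog_arm, never from a script. Its argument "steps" is a list of rows, each a list of 7 numbers: the turn, a rotation vector about the world's x, y, z in rad, then the shift along the world's x, y, z in cm, then the opening, from 0 (shut) to 1 (fully open). A call has 1 to 5 rows; each row shifts and turns the pose as measured when the row begins; what a row does not reach is not made up. A row lasts 1/12 s, in which the tool goes at most 41.7 mm and 7.16 degrees, less where a joint would pass 70% of its speed; a pose out of reach is approached as far as the arm can. A call is refused whole if a number of a shift passes 4.17 or a number of a turn 0.125, either way. A call with a gripper value outside its range is refused whole. The fingers move at their own pace and stop on an object; "grip_force" is the grip in N (left out, the last holds). Time passes only in rows, so rows that do not move let the fingers close. It gives the time, the measured TCP pose, the force and the opening at its end, in the units of the state.
- get_state(): the state, without advancing time (a new reading comes with each control period).
- snapshot(name): name is "scene" or "top" or "wrist"; returns the picture (400x640x3 uint8, blue, green, red); there is no depth.
- camera_info(name): a dict with "intrinsics" (3x3 intrinsics, pixels), "R" (3x3) and "t" (3): a world point X has camera coordinates R X + t. Camera axes: x right, y down, z forward; pixel columns grow to the right and rows downward; lengths in m; the calibration is good to about 2 mm. A picture is of the moment at which its call begins: read the wrist's pose just before it. camera_info takes no time and is no camera call; for the wrist camera it gives the pose at the moment of the call.
- job_done(): hands the job in, once; it reports no verdict.
The state is a dict: "time_s": time; "joints": joint angles; "joint_velocities": joint speeds; "joint_torque": joint torques, N m; "eef_pos": TCP position; "ee_rot": TCP orientation; "ft_force": force on the tool from outside, world axes, zero at the start; "ft_torque": the same for the moment, N m; "finger_gap": finger opening in m.
Only numpy, scipy, OpenCV 4.12 (cv2) and the standard library are available. Lean on these libraries where they do the work, as an engineer would, in place of code of your own. Each camera call takes 0.05 s, during which the arm holds its last target.

## Task

Take the white pestle out of the blue draining chute, turn it upright with its thick head up, and feed its handle down through the aluminium ring of the grey ring stand. Someone has slid the ring's rod a little in or out in its clamp, so feel for the hole with light pressure on the ring, never with force; then press the pestle gently down past the catches until the head sits fully home on the ring, and let go. Do not drop the pestle, and leave the other things on the counter where they stand.

Things in the scene. Friction and masses are not known exactly. Their poses are not given: they have to be found in the camera images.
- pestle_head (a point): Centre (half-way up) of the head of the loose white ceramic pestle, about 0.12 kg; z axis along the pestle from handle to head. Head 36 mm across, straight side from 18 mm below this point to 11 mm above it, domed top 20 mm above it, flat underside (the catching shoulder) 20 mm below it. Starts leaning 25 degrees from upright, handle down.
- pestle_tip (a point): Middle of the lower end of the pestle's handle, 110 mm below the head's centre along the pestle; same axes. The handle is round, 15 mm across, 90 mm long, with a 1.5 mm chamfer at this end.
- chute: Fixed blue draining chute: slanted channel, open at the top and its +x side, in which the handle lies loosely, leaning 25 degrees towards the chute's -x. Origin on the counter below the handle's end (32 mm up). Walls end just below the head. Grasp the head with fingers on the chute's +y and -y sides; draw the pestle out along its length, 90 mm or more.
- stand: Fixed ring stand; grey foot 150 x 85 mm. Origin on the counter below the ring's middle setting. A rod along the stand's x carries the ring; the ring's centre is at y = 0 and anywhere from x = -8 to +8 mm (not measured); the tight rod does not slide under light pushes. Ring's flat top 125 mm above the counter. More than 22 N between pestle and stand is too much. Seated head centre: 145 mm above the counter.
- clamp (a point): Top of the clamp on the stand's low post, 95 mm to +x of the stand's origin, 94 mm high (post top 101 mm). Same axes. Its rod holds the aluminium ring: 44 mm outside, hole 17.8 mm, 22 mm tall, axis vertical. The ring is sprung: it gives downward from about 2 N, then 1 mm per 1.2 N, 15 mm at most. Two sprung brass catches 15 mm down the hole rub on the handle: it must be pressed past with a few newtons. Ease off before letting go.
- mortar: grey mortar bowl, 122 mm across, 64 mm high, loose; origin at the centre of its underside. Leave it alone.
- weight: small beige knobbed balance weight, 35 mm across, 50 mm high, loose; origin at the centre of its underside. Leave it alone.
- dropper: small amber dropper bottle with a black cap, 32 mm across, 78 mm high, loose; origin at the centre of its underside. Leave it alone.
- cream_pot_red: white cream pot with a red lid, 44 mm across, 40 mm high, loose; origin at the centre of its underside. Leave it alone.
- cream_pot_green: white cream pot with a green lid, 44 mm across, 40 mm high, loose; origin at the centre of its underside. Leave it alone.

How it is judged:
On the way, in this order (a step that is already met when the one before it is completed fails the run):
1. the pestle is drawn out of the chute (head more than 80 mm from where it was) and upright within 0.2 rad (distance of pestle_head from where it was at the start of the episode above 0.08 m and angle between pestle_head's own z axis and vertical below 0.2 rad), for 0.1 s.
2. the handle is down through the ring by 30 mm or more (z of pestle_head in the frame of stand below 0.205 m and x of pestle_head in the frame of stand between -0.016 and 0.016 m and y of pestle_head in the frame of stand between -0.007 and 0.007 m and angle between pestle_head's own z axis and vertical below 0.12 rad), for 0.1 s.
At the end, for the whole second after the job is handed in: The pestle hangs at rest in the ring, handle down and upright within 0.08 rad, its head's underside down on the ring to within 2.5 mm, within the ring's possible places (13 mm along the rod, 5 mm across it), released (z of pestle_head in the frame of stand between 0.141 and 0.1475 m and x of pestle_head in the frame of stand between -0.013 and 0.013 m and y of pestle_head in the frame of stand between -0.005 and 0.005 m and angle between pestle_head's own z axis and vertical below 0.08 rad and linear speed of pestle below 0.02 m/s); the robot touches nothing.
It fails at once if pestle and ring stand press on each other with more than 22 N (contact force between pestle and stand above 22 N).
It fails at once if the pestle is dropped (head centre under 70 mm above the counter) (height (world z) of pestle_head below 0.07 m).
It fails at once if a loose bystander is moved by more than 30 mm (distance of any of mortar, weight, dropper, cream_pot_red, cream_pot_green from where it was at the start of the episode above 0.03 m).
It also fails if it takes over 58 s, if anything falls off the work surface, if the arm or the gripper's body presses on something with over 40 N, if the wrist force passes 120 N, or if a joint passes its speed limit or range.

## Working session

There is one attempt and no reset: what is moved stays moved. The work goes in short steps, Python scripts to look and compute and a tool call to move; the robot and the scene stay as the last step left them, time stands still between calls to the robot, and variables do not carry over. Pictures are saved under pics/ and viewed, and the job is handed in when it is done.

Besides the shell and the picture viewer there is one more tool, called after "Call:" by a JSON object that holds its "name" and its "arguments", one argument or row to a line. jog_arm: Moves the arm, as the interface text tells. Its arguments: {"type":"object","properties":{"steps":{"type":"array"},"grip_force":{"type":"number"}},"required":["steps"]}

```bash
mkdir -p pics; cat > h.py <<'E'
import numpy as np, cv2, json
from rig import *
def snap(n,f):
    s=get_state(); im=snapshot(n); c=camera_info(n); cv2.imwrite('pics/'+f+'.png',im)
    json.dump({k:np.array(c[k]).tolist() for k in('intrinsics','R','t')},open('pics/'+f+'.json','w')); return im
def cam(f):
    c=json.load(open('pics/'+f+'.json')); return [np.array(c[k]) for k in('intrinsics','R','t')]
def proj(f,X):
    K,R,t=cam(f); p=K@(R@np.array(X)+t); return p[:2]/p[2]
def ray(f,uv):
    K,R,t=cam(f); d=R.T@np.linalg.solve(K,[uv[0],uv[1],1]); return -R.T@t,d
def atz(f,uv,z):
    o,d=ray(f,uv); return o+d*(z-o[2])/d[2]
def tri(*obs):
    A=0;b=0
    for f,uv in obs:
        o,d=ray(f,uv); d=d/np.linalg.norm(d); P=np.eye(3)-np.outer(d,d); A=A+P;b=b+P@o
    X=np.linalg.solve(A,b); return X,[proj(f,X)-uv for f,uv in obs]
def crop(f,x0,y0,x1,y1,s):
    im=cv2.imread('pics/'+f+'.png')[y0:y1,x0:x1]; cv2.imwrite('pics/%s_c%d_%d.png'%(f,x0,y0),cv2.resize(im,None,fx=s,fy=s,interpolation=cv2.INTER_CUBIC))
E
python3 - <<'E'
from h import *
np.set_printoptions(precision=4,suppress=True)
for n in('scene','top','wrist'):
    snap(n,n+'0'); K,R,t=cam(n+'0'); print(n,K.tolist(),-R.T@t,R[2])
print(get_state())
E
```

```text
scene [[364.79169824015054, 0.0, 316.29190975736185], [0.0, 364.79169824015054, 201.9851897754125], [0.0, 0.0, 1.0]] [-0.1603 -0.4716  0.595 ] [ 0.7081  0.5006 -0.498 ]
top [[393.89764875788296, 0.0, 323.27026421299894], [0.0, 393.89764875788296, 193.92857440460833], [0.0, 0.0, 1.0]] [0.3198 0.0176 1.4379] [ 0.1657 -0.0138 -0.9861]
wrist [[294.1394795350198, 0.0, 316.65155419600336], [0.0, 294.1394795350198, 199.00319548627797], [0.0, 0.0, 1.0]] [0.092  0.6226 0.3734] [ 0.2884 -0.0816 -0.954 ]
{'time_s': 0.15, 'joints': array([ 1.283 ,  0.4237,  1.6305,  0.    ,  1.0886, -0.019 ]), 'joint_velocities': array([-0.0012, -0.0015, -0.0021, -0.    ,  0.0005,  0.0009]), 'joint_torque': array([  0.0001, -55.777 , -28.2017,  -0.0001,   0.0047,   0.    ]), 'eef_pos': array([0.1658, 0.6022, 0.2307]), 'ee_rot': array([ 0.0943,  0.7008, -0.0951,  0.7007]), 'ft_force': array([-0.4933, -0.2731,  0.8469]), 'ft_torque': array([-0.0042, -0.0146,  0.0337]), 'finger_gap': 0.08545343138097461}
```

View pics/scene0.png

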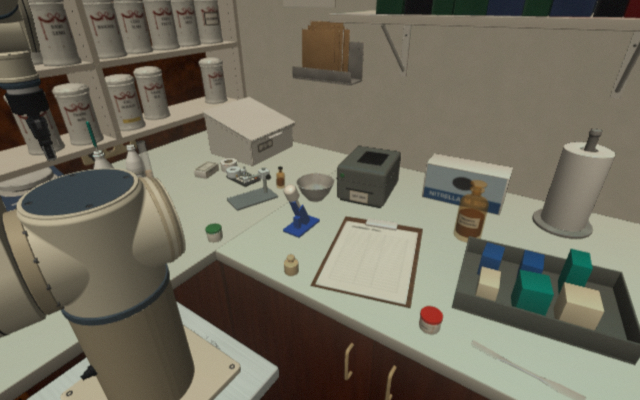

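View pics/top0.png

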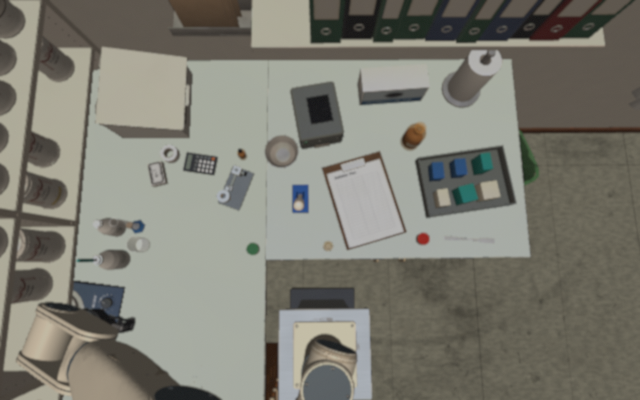

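View pics/wrist0.png

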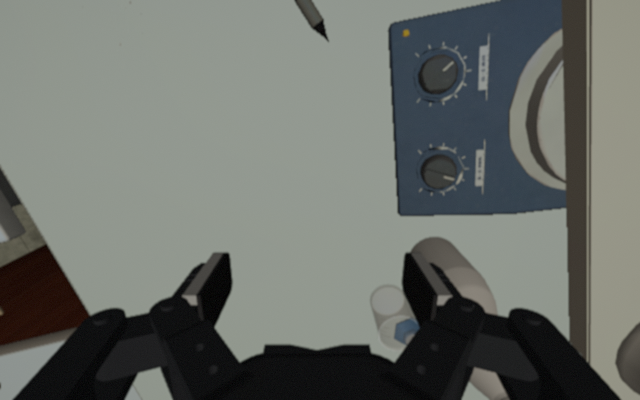

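```bash
python3 - <<'E'
from h import *
crop('scene0',215,140,345,250,6)
crop('top0',205,140,325,225,6)
for f in['scene0','top0']: print(proj(f,[0,0,0]),proj(f,[.5,0,0]),proj(f,[.5,.3,0]))
E
```

```text
[154.54733262 383.15931674] [315.67440276 242.83429647] [237.54836659 211.64529657]
[324.23487567 353.66740337] [322.75414202 210.40203342] [240.92131533 211.12927804]
```

View pics/scene0_c215_140.png

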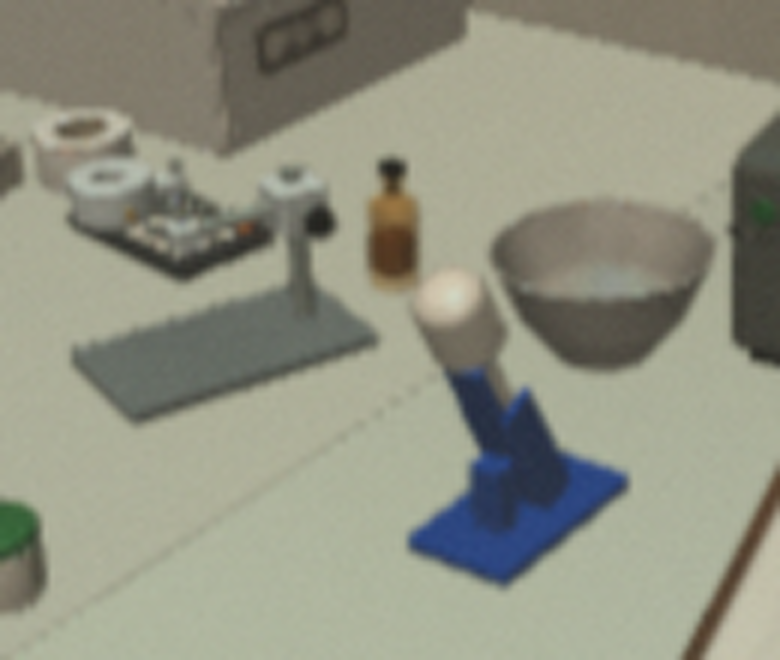

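View pics/top0_c205_140.png

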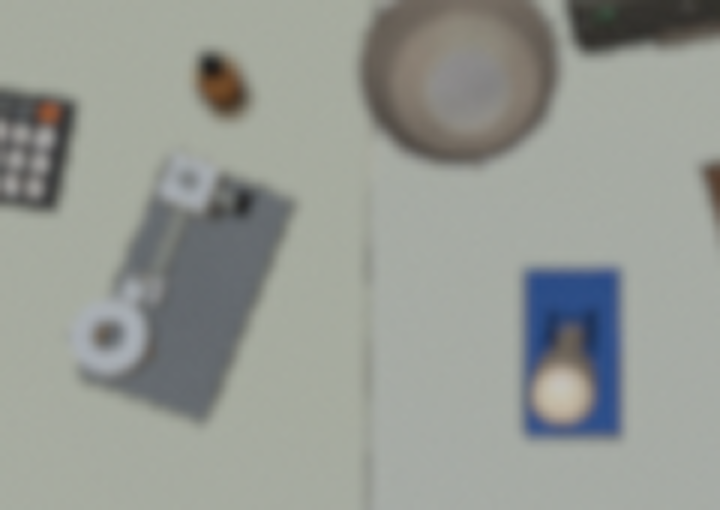

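```bash
python3 - <<'E'
from h import *
np.set_printoptions(precision=4,suppress=True)
def c(f,x,y): return (f,np.array([x/6+(215 if f[0]=='s' else 205), y/6+140]))
S,T='scene0','top0'
print('head',tri(c(S,460,318),c(T,563,388)))
ring=tri(c(S,110,180),c(T,108,336)); print('ring',ring, atz(*c(T,108,336),.125),atz(*c(S,110,180),.125))
print('post',tri(c(S,293,175),c(T,190,178)),atz(*c(T,190,178),.101))
# chute base corners
for x,y in[(525,268),(620,268),(525,436),(622,436)]: print('chute',atz(*c(T,x,y),.006))
for x,y in[(410,545),(505,583),(628,482)]: print('chuteS',atz(*c(S,x,y),.004))
for x,y in[(295,203),(207,423),(78,375)]: print('foot',atz(*c(T,x,y),.008))
for x,y in[(138,415),(375,340),(75,350)]: print('footS',atz(*c(S,x,y),.008))
for n,uv,z in[('mortar',(282,151),.06),('drop',(241,153),.07),('weight',(328,245),.04),('green',(253,248),.04),('red',(423,238),.04)]: print(n,atz(T,uv,z))
E
```

```text
head (array([0.5047, 0.0806, 0.1293]), [array([-0.4778,  0.0571]), array([ 0.2874, -0.2568])])
ring (array([0.5378, 0.3373, 0.12  ]), [array([-0.362 ,  0.0272]), array([ 0.2294, -0.2397])]) [0.5362 0.3369 0.125 ] [0.5312 0.328  0.125 ]
post (array([0.6341, 0.2992, 0.0949]), [array([-0.1905,  0.0187]), array([ 0.1307, -0.1237])]) [0.6323 0.2984 0.101 ]
chute [0.5961 0.111  0.006 ]
chute [0.5956 0.0524 0.006 ]
chute [0.4919 0.1107 0.006 ]
chute [0.4914 0.0517 0.006 ]
chuteS [0.492  0.1073 0.004 ]
chuteS [0.492  0.0504 0.004 ]
chuteS [0.595  0.0514 0.004 ]
foot [0.6377 0.2528 0.008 ]
foot [0.5014 0.3037 0.008 ]
foot [0.5315 0.3828 0.008 ]
footS [0.5027 0.2993 0.008 ]
footS [0.6331 0.2471 0.008 ]
footS [0.5337 0.3794 0.008 ]
mortar [0.7097 0.1456 0.06  ]
drop [0.7005 0.291  0.07  ]
weight [ 0.3721 -0.0167  0.04  ]
green [0.3643 0.2467 0.04  ]
red [ 0.3933 -0.3537  0.04  ]
```

```bash
cat >> h.py <<'E'
from scipy.spatial.transform import Rotation as Ro
def goto(p,Rt,verbose=1):
    s=get_state(); R0=Ro.from_quat(s['ee_rot'])
    d=(Rt*R0.inv()).as_rotvec(); dp=(np.array(p)-s['eef_pos'])*100
    print('rot',np.round(d,3),'shift cm',np.round(dp,2),'rows rot %.1f pos %.1f'%(np.linalg.norm(d)/.125,np.linalg.norm(dp)/4.17))
# tool down: x->-z ; y-> s*world y
def tooldown(lean=0,yaw=0,sy=1):
    # tool x = (sin lean,0,-cos lean), tool y = sy*y
    x=np.array([np.sin(lean),0,-np.cos(lean)]); y=np.array([0,sy,0.]); z=np.cross(x,y)
    return Ro.from_euler('z',yaw)*Ro.from_matrix(np.stack([x,y,z],1))
E
python3 - <<'E'
from h import *
s=get_state();print(Ro.from_quat(s['ee_rot']).as_matrix().round(3))
goto([.54,.3,.31],tooldown(0,0,1));goto([.54,.3,.31],tooldown(0,0,-1))
K,R,t=cam('wrist0');Rt=Ro.from_quat(s['ee_rot']).as_matrix()
print('cam in tool',Rt.T@(-R.T@t-s['eef_pos']), (R@Rt).round(3))
E
```

```text
[[-0.     0.266  0.964]
 [-0.001  0.964 -0.266]
 [-1.    -0.001 -0.   ]]
rot [ 0.001 -0.     0.269] shift cm [ 37.42 -30.22   7.93] rows rot 2.2 pos 11.7
rot [-0.000e+00 -2.000e-03 -2.873e+00] shift cm [ 37.42 -30.22   7.93] rows rot 23.0 pos 11.7
cam in tool [-1.42709142e-01 -1.42676129e-04 -7.66348630e-02] [[ 0.001  1.    -0.   ]
 [-0.3    0.     0.954]
 [ 0.954 -0.001  0.3  ]]
```

Call:
{"name": "jog_arm", "arguments": {
  "steps": [
    [0,0,0.06,1.5,-2,3,1],
    [0,0,0.06,3,-2.5,1.5,1],
    [0,0,0.06,3.2,-2.5,1,1],
    [0,0,0.06,3.2,-2.5,1,1],
    [0,0,0.03,3.2,-2.5,1,1]
  ]
}}

```text
time_s: 0.57
eef_pos: [0.3029, 0.4807, 0.3026]
ee_rot: [-0.012, 0.708, 0.005, 0.706]
ft_force: [-0.1, 0.8, 0.0]
finger_gap: 0.0852
```

Call:
{"name": "jog_arm", "arguments": {
  "steps": [
    [0,0,0,3.2,-2.5,0,1],
    [0,0,0,3.2,-2.5,0,1],
    [0,0,0,3.2,-2.5,0,1],
    [0,0,0,3.2,-2.5,0,1],
    [0,0,0,3.2,-2.5,0,1]
  ]
}}

```text
time_s: 0.98
eef_pos: [0.4668, 0.3512, 0.3057]
ee_rot: [-0.012, 0.707, 0.008, 0.707]
ft_force: [1.0, 1.0, 0.7]
finger_gap: 0.0855
```

```bash
python3 - <<'E'
from h import *
s=get_state();print(s['eef_pos'],s['joints'],s['time_s'])
goto([.52,.33,.30],tooldown())
E
```

```text
[0.46676111 0.35122956 0.3056992 ] [ 0.62705811  0.28750713  1.64878893 -0.00486305  1.20793171 -0.97048203] 0.9833
rot [ 0.005  0.    -0.028] shift cm [ 5.32 -2.12 -0.57] rows rot 0.2 pos 1.4
```

Call:
{"name": "jog_arm", "arguments": {
  "steps": [
    [0,0,-0.028,3.2,-1.2,0,1],
    [0,0,0,0,0,0,1],
    [0,0,0,0,0,0,1]
  ]
}}

```text
time_s: 1.23
eef_pos: [0.5057, 0.3321, 0.3051]
ee_rot: [0.001, 0.707, -0.006, 0.708]
ft_force: [0.0, -0.9, -0.6]
finger_gap: 0.0852
```

```bash
python3 - <<'E'
from h import *
snap('wrist','w1'); print(get_state()['eef_pos'])
for p in ([.536,.335,.125],[.634,.299,.101]): print(proj('w1',p))
E
```

```text
[0.50557744 0.33229933 0.30506107]
[320.68446534 203.46768805]
[293.93336195 267.58975951]
```

View pics/w1.png

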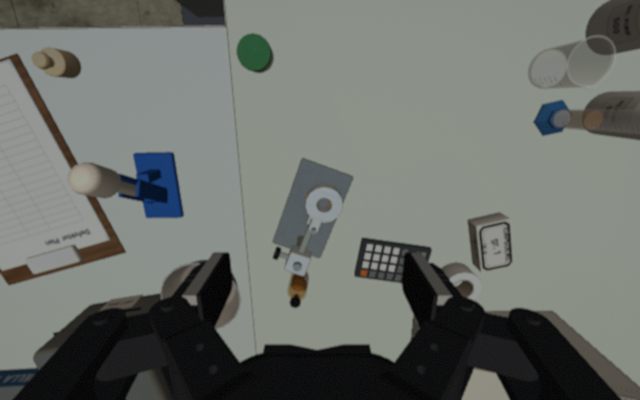

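```bash
python3 - <<'E'
from h import *
crop('w1',265,150,365,290,5)
crop('w1',60,140,195,230,6)
E
```

```text
(no output)
```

View pics/w1_c265_150.png

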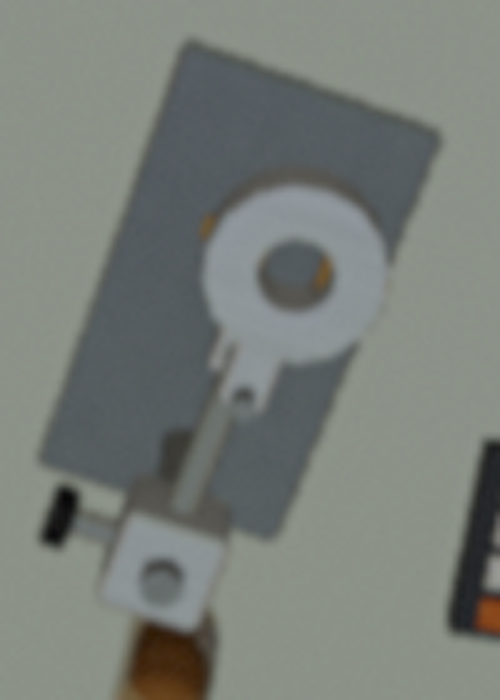

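View pics/w1_c60_140.png

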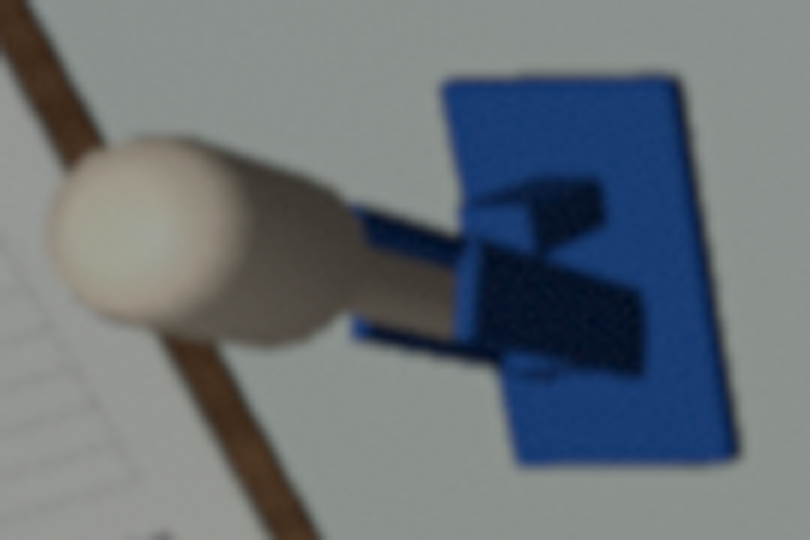

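```bash
python3 - <<'E'
from h import *
np.set_printoptions(precision=4,suppress=True)
c=lambda x,y:np.array([265+x/5,150+y/5])
print('ring',atz('w1',c(295.7,273),.125),'post',atz('w1',c(162,581),.101))
T=('top0',np.array([205+109/6,140+336.5/6])); print(tri(T,('w1',c(295.7,273))))
f=[atz('w1',c(*p),.008) for p in[(190,42),(440,135),(272,540),(40,462)]]; print(np.array(f)); print([np.linalg.norm(f[i]-f[(i+1)%4]) for i in range(4)])
print([np.degrees(np.arctan2(*(f[a]-f[b])[1::-1])) for a,b in[(3,0),(2,1)]])
for p in[(125,235),]: 
  print('head',tri(('w1',np.array([60+215/6,140+240/6])),('top0',np.array([205+563/6,140+389/6])),('scene0',np.array([215+460/6,140+317/6]))))
c2=lambda x,y:np.array([60+x/6,140+y/6])
print([atz('w1',c2(*p),.006) for p in[(445,80),(678,75),(738,460),(520,464)]])
h=np.array([.5047,.0806,.1317]);a=np.array([-.4226,0,.9063])
for k in(.02,.011,-.02,-.045): print(k,[ (proj('w1',h+a*k)-[60,140])*6,(proj('top0',h+a*k)-[205,140])*6])
E
```

```text
ring [0.5374 0.339  0.125 ] post [0.6319 0.3037 0.101 ]
(array([0.5377, 0.3383, 0.1206]), [array([-0.2544, -0.3234]), array([-0.6906, -0.9493])])
[[0.5034 0.3092 0.008 ]
 [0.5325 0.3851 0.008 ]
 [0.6711 0.3329 0.008 ]
 [0.642  0.2567 0.008 ]]
[np.float64(0.08127906259349765), np.float64(0.1480339169599719), np.float64(0.08157758185671193), np.float64(0.14821693194918076)]
[np.float64(-20.74775130863346), np.float64(-20.631982566533686)]
head (array([0.5053, 0.0815, 0.1283]), [array([-1.1717, -0.321 ]), array([ 0.0402, -0.5575]), array([-0.579 ,  0.3611])])
[array([0.4943, 0.0545, 0.006 ]), array([0.4935, 0.1135, 0.006 ]), array([0.5967, 0.1135, 0.006 ]), array([0.5976, 0.0545, 0.006 ])]
0.02 [array([100.7098, 216.8296]), array([562.8979, 396.524 ])]
0.011 [array([141.9123, 227.2409]), array([563.6191, 391.7044])]
-0.02 [array([267.5901, 258.998 ]), array([566.0314, 375.5822])]
-0.045 [array([353.7883, 280.7791]), array([567.8997, 363.096 ])]
```

```bash
python3 - <<'E'
from h import *
h=np.array([.505,.081,.1317]);a=np.array([-.4226,0,.9063])
L=np.radians(25)
goto(h+.11*a,tooldown(L)); print(h+.11*a,h-.017*a)
E
```

```text
rot [ 0.005 -0.435  0.01 ] shift cm [ -4.71 -25.13  -7.37] rows rot 3.5 pos 6.4
[0.458514 0.081    0.231393] [0.5121842 0.081     0.1162929]
```

Call:
{"name": "jog_arm", "arguments": {
  "steps": [
    [0,-0.11,0.005,-0.7,-4.1,0,1],
    [0,-0.11,0.005,-0.7,-4.1,0,1],
    [0,-0.11,0,-0.7,-4.1,-0.5,1],
    [0,-0.11,0,-0.7,-4.1,-0.7,1],
    [0,0,0,-0.7,-4,-1.5,1]
  ]
}}

```text
time_s: 1.7
eef_pos: [0.4702, 0.1356, 0.2749]
ee_rot: [-0.006, 0.527, 0.005, 0.85]
ft_force: [-0.2, -0.3, -0.6]
finger_gap: 0.085
```

```bash
python3 - <<'E'
from h import *
h=np.array([.505,.081,.1317]);a=np.array([-.4226,0,.9063])
L=np.radians(25)
goto(h+.11*a,tooldown(L)); 
E
```

```text
rot [ 0.006  0.023 -0.015] shift cm [-1.17 -5.46 -4.35] rows rot 0.2 pos 1.7
```

Call:
{"name": "jog_arm", "arguments": {
  "steps": [
    [0,0.02,-0.015,-0.6,-3,-2,1],
    [0,0,0,-0.6,-2.4,-2.1,1],
    [0,0,0,0,-0.1,-0.2,1]
  ]
}}

```text
time_s: 1.95
eef_pos: [0.4486, 0.0767, 0.2285]
ee_rot: [-0.004, 0.537, -0.0, 0.843]
ft_force: [-2.0, -0.8, -1.0]
finger_gap: 0.0859
```

```bash
python3 - <<'E'
from h import *
np.set_printoptions(precision=4,suppress=True)
h=np.array([.505,.081,.1317]);a=np.array([-.4226,0,.9063])
L=np.radians(25)
goto(h+.11*a,tooldown(L)); snap('wrist','w2')
for k in(.02,.011,-.02): print(proj('w2',h+a*k))
E
```

```text
rot [ 0.007  0.    -0.004] shift cm [0.99 0.43 0.29] rows rot 0.1 pos 0.3
[321.1631 211.4215]
[321.0582 207.9094]
[320.7447 197.4171]
```

View pics/w2.png

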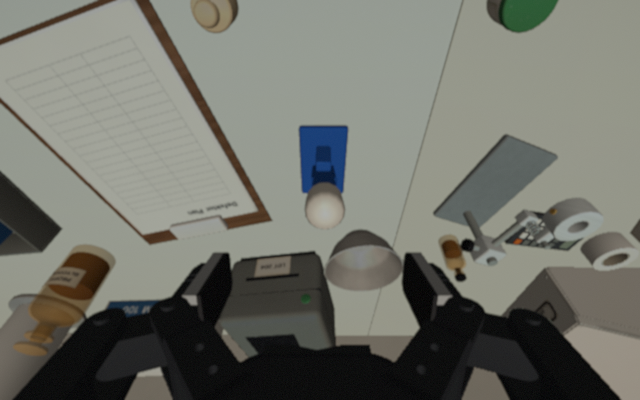

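Call:
{"name": "jog_arm", "arguments": {
  "steps": [
    [0.005,0,-0.004,1.1,0.5,0,1],
    [0,0,0,0.9,0,-2,1],
    [0,0,0,0.9,0,-2,1],
    [0,0,0,0.9,0,-2,1],
    [0,0,0,0,0,0,1]
  ]
}}

```text
time_s: 2.42
eef_pos: [0.498, 0.0916, 0.1742]
ee_rot: [0.001, 0.53, 0.004, 0.848]
ft_force: [-0.2, -0.7, -0.3]
finger_gap: 0.0854
```

```bash
python3 - <<'E'
from h import *
np.set_printoptions(precision=4,suppress=True)
h=np.array([.505,.0825,.1317]);a=np.array([-.4226,0,.9063])
L=np.radians(25)
goto(h-.017*a,tooldown(L)); snap('wrist','w3')
for k in(.02,.011,-.02): print(proj('w3',h+a*k))
E
```

```text
rot [-0.006  0.018 -0.006] shift cm [ 1.42 -0.91 -5.79] rows rot 0.2 pos 1.4
[301.5279 218.0717]
[302.1189 212.6477]
[303.7943 197.2687]
```

View pics/w3.png

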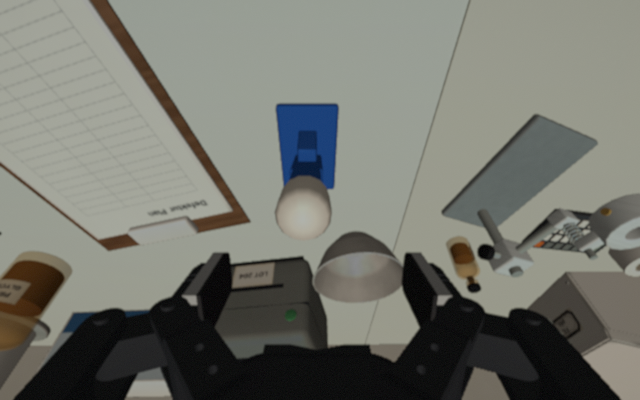

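Call:
{"name": "jog_arm", "arguments": {
  "steps": [
    [-0.006,0.018,-0.006,-1.2,-0.9,0,1],
    [0,0,0,0,0,0,1],
    [0,0,0,0,0,0,1]
  ]
}}

```text
time_s: 2.72
eef_pos: [0.489, 0.0865, 0.1788]
ee_rot: [-0.0, 0.535, 0.002, 0.845]
ft_force: [-0.1, 0.1, -0.8]
finger_gap: 0.0852
```

```bash
python3 - <<'E'
from h import *
h=np.array([.505,.0825,.1317]);a=np.array([-.4226,0,.9063])
L=np.radians(25)
goto(h-.017*a,tooldown(L)); print(get_state()['joint_velocities'])
E
```

```text
rot [-0.002  0.005 -0.004] shift cm [ 2.32 -0.4  -6.25] rows rot 0.1 pos 1.6
[ 0.01963572 -0.0258479  -0.00320598  0.01742639  0.03397933 -0.01310886]
```

Call:
{"name": "jog_arm", "arguments": {
  "steps": [
    [0,0.003,-0.003,-0.4,-0.4,0,1],
    [0,0,0,0,0,-0.2,1],
    [0,0,0,0.9,0,-2,1],
    [0,0,0,0,0,0,1],
    [0,0,0,0,0,0,1]
  ]
}}

```text
time_s: 3.13
eef_pos: [0.4969, 0.0846, 0.1612]
ee_rot: [0.001, 0.532, 0.002, 0.846]
ft_force: [0.4, 0.1, -0.4]
finger_gap: 0.0853
```

```bash
python3 - <<'E'
from h import *
h=np.array([.505,.0825,.1317]);a=np.array([-.4226,0,.9063])
L=np.radians(25)
goto(h-.017*a,tooldown(L)); print(get_state()['eef_pos'])
E
```

```text
rot [-0.004  0.011 -0.003] shift cm [ 1.53 -0.21 -4.49] rows rot 0.1 pos 1.1
[0.49693262 0.08460438 0.16122255]
```

Call:
{"name": "jog_arm", "arguments": {
  "steps": [
    [0,0.01,-0.003,-0.4,-0.2,-0.3,1],
    [0,0,0,0.2,0,-1.4,1],
    [0,0,0,0.5,0,-1.2,1],
    [0,0,0,0,0,0,1],
    [0,0,0,0,0,0,1]
  ]
}}

```text
time_s: 3.55
eef_pos: [0.4993, 0.0822, 0.1345]
ee_rot: [0.002, 0.536, 0.001, 0.844]
ft_force: [1.0, -0.1, 0.2]
finger_gap: 0.0855
```

```bash
python3 - <<'E'
from h import *
h=np.array([.505,.0825,.1317]);a=np.array([-.4226,0,.9063])
L=np.radians(25)
goto(h-.017*a,tooldown(L)); print(get_state()['eef_pos'])
snap('wrist','w4')
for k in(.02,.011,-.02): print(proj('w4',h+a*k))
E
```

```text
rot [-0.004  0.003  0.001] shift cm [ 1.29  0.03 -1.82] rows rot 0.0 pos 0.5
[0.49928708 0.08215036 0.13448323]
[317.90804859 276.81713707]
[317.78981112 267.31782599]
[317.46688123 241.37333008]
```

View pics/w4.png

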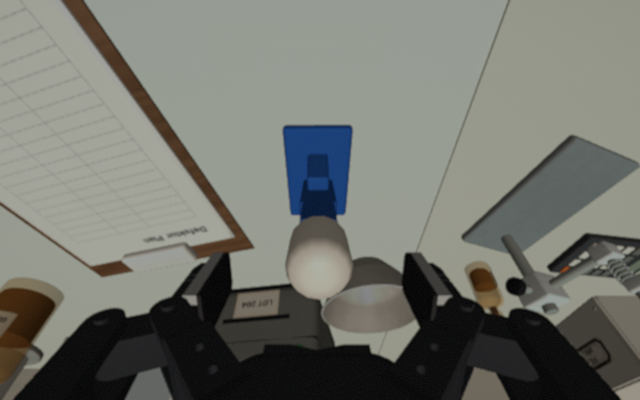

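Call:
{"name": "jog_arm", "arguments": {
  "steps": [
    [-0.003,0.003,0,0.6,0.05,-0.9,1],
    [0,0,0,0.6,0.05,-0.7,1],
    [0,0,0,0,0,0,1],
    [0,0,0,0,0,0,1]
  ]
}}

```text
time_s: 3.93
eef_pos: [0.5117, 0.083, 0.1217]
ee_rot: [0.001, 0.536, -0.0, 0.844]
ft_force: [0.0, -0.4, -0.4]
finger_gap: 0.0851
```

```bash
python3 - <<'E'
from h import *
h=np.array([.505,.083,.1317]);a=np.array([-.4226,0,.9063])
L=np.radians(25)
goto(h-.017*a,tooldown(L)); print(get_state()['eef_pos'])
E
```

```text
rot [-0.001  0.004  0.002] shift cm [ 0.05  0.   -0.55] rows rot 0.0 pos 0.1
[0.51171304 0.08299998 0.12174562]
```

Call:
{"name": "jog_arm", "arguments": {
  "steps": [
    [0,0.003,0,0.1,0,-0.4,1],
    [0,0,0,0,0,0,0.7],
    [0,0,0,0,0,0,0.4],
    [0,0,0,0,0,0,0.3],
    [0,0,0,0,0,0,0.2]
  ],
  "grip_force": 40
}}

```text
time_s: 4.35
eef_pos: [0.5124, 0.0829, 0.1197]
ee_rot: [0.001, 0.536, -0.001, 0.844]
ft_force: [0.1, 0.1, -0.5]
finger_gap: 0.0388
```

Call:
{"name": "jog_arm", "arguments": {
  "steps": [
    [0,0,0,0,0,0,0.1],
    [0,0,0,0,0,0,0],
    [0,0,0,0,0,0,0]
  ]
}}

```text
time_s: 4.6
eef_pos: [0.5121, 0.0829, 0.1201]
ee_rot: [0.001, 0.536, -0.001, 0.844]
ft_force: [1.7, -0.3, -1.0]
finger_gap: 0.0345
```

```bash
python3 - <<'E'
from h import *
h=np.array([.505,.083,.1317]);a=np.array([-.4226,0,.9063])
L=np.radians(25)
goto(h-.017*a,tooldown(L)); s=get_state();print(s['eef_pos'],s['ft_force'],s['ft_torque'],s['finger_gap'])
snap('wrist','w5')
E
```

```text
rot [-0.002  0.003  0.002] shift cm [ 0.01  0.01 -0.38] rows rot 0.0 pos 0.1
[0.51209475 0.08291122 0.1200727 ] [ 1.7158707  -0.2833065  -0.97863899] [ 0.02229591  0.23229327 -0.0189519 ] 0.03445352628214463
```

View pics/w5.png

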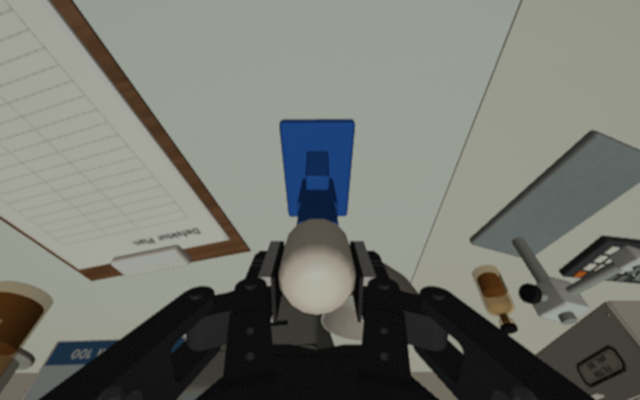

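Call:
{"name": "jog_arm", "arguments": {
  "steps": [
    [0,0,0,-0.43,0,0.9,0],
    [0,0,0,-0.43,0,0.9,0],
    [0,0,0,0,0,0,0]
  ]
}}

```text
time_s: 4.9
eef_pos: [0.5039, 0.0831, 0.1381]
ee_rot: [0.001, 0.536, -0.0, 0.844]
ft_force: [0.7, 0.5, -1.5]
finger_gap: 0.0347
```

```bash
python3 - <<'E'
from h import *
s=get_state();print(s['eef_pos'],s['ft_force'],s['ft_torque'],s['finger_gap'])
print((s['eef_pos']-[.5121,.0829,.12])*100)
snap('wrist','w6')
E
```

```text
[0.50393868 0.08306559 0.13812268] [ 0.72895352  0.4644686  -1.53447147] [-0.03663228  0.31700298  0.00982198] 0.034712350031562776
[-0.81613196  0.01655906  1.81226817]
```

View pics/w6.png

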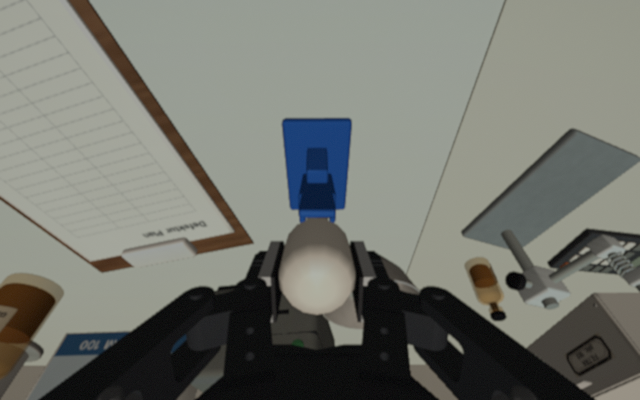

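Call:
{"name": "jog_arm", "arguments": {
  "steps": [
    [0,0,0,-0.85,0,1.8,0],
    [0,0,0,-0.85,0,1.8,0],
    [0,0,0,-0.85,0,1.8,0],
    [0,0,0,-0.85,0,1.8,0],
    [0,0,0,-0.85,0,1.8,0]
  ]
}}

```text
time_s: 5.37
eef_pos: [0.4608, 0.0826, 0.2255]
ee_rot: [0.001, 0.539, -0.001, 0.842]
ft_force: [-0.1, -0.1, -1.1]
finger_gap: 0.0343
```

Call:
{"name": "jog_arm", "arguments": {
  "steps": [
    [0,0,0,-0.2,0,2,0],
    [0,0,0,0,0,2,0],
    [0,0,0,0,0,2,0],
    [0,0,0,0,0,0,0]
  ]
}}

```text
time_s: 5.7
eef_pos: [0.457, 0.0818, 0.2886]
ee_rot: [0.0, 0.539, -0.002, 0.842]
ft_force: [1.0, 0.7, -0.1]
finger_gap: 0.0347
```

```bash
python3 - <<'E'
from h import *
s=get_state();print(s['eef_pos'],s['ft_force'],s['ft_torque'],s['finger_gap'])
goto([.537-.03,.338,.345],tooldown())
snap('scene','s1')
crop('s1',215,60,375,220,4)
E
```

```text
[0.45698464 0.08181584 0.288577  ] [ 0.96333996  0.68448017 -0.06475516] [-0.09211447  0.27972402  0.00441152] 0.03473285103799483
rot [0.002 0.432 0.003] shift cm [ 5.   25.62  5.64] rows rot 3.5 pos 6.4
```

View pics/s1.png

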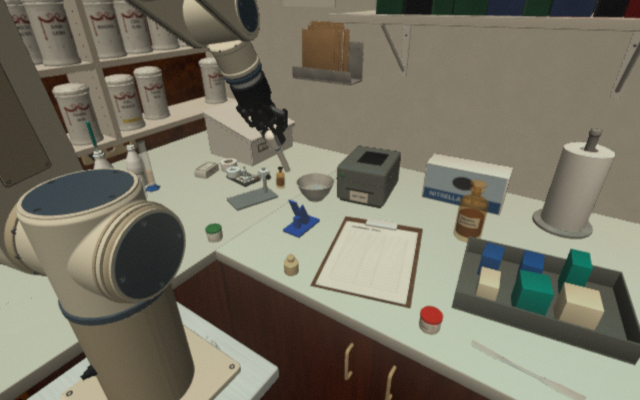

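Call:
{"name": "jog_arm", "arguments": {
  "steps": [
    [0,0.108,0,0.6,3,0.8,0],
    [0,0.108,0,1,3.8,0.6,0],
    [0,0.108,0,1,3.8,0.4,0],
    [0,0.09,0,1.5,3.8,0,0],
    [0,0,0,1.5,3.5,0,0]
  ]
}}

```text
time_s: 6.17
eef_pos: [0.5002, 0.2577, 0.2916]
ee_rot: [-0.003, 0.715, -0.011, 0.699]
ft_force: [0.8, -0.3, -0.7]
finger_gap: 0.0344
```

```bash
python3 - <<'E'
from h import *
s=get_state();print(s['eef_pos'],s['joint_velocities'])
goto([.53,.338,.30],tooldown())
E
```

```text
[0.50019084 0.25771462 0.2915532 ] [ 0.577946    0.56653622 -0.70902097 -0.02801906  0.14343588  0.60655073]
rot [ 0.019 -0.023  0.011] shift cm [2.98 8.03 0.84] rows rot 0.3 pos 2.1
```

Call:
{"name": "jog_arm", "arguments": {
  "steps": [
    [0.01,-0.01,0.005,1.2,3,0.6,0],
    [0,0,0,0.5,2,0,0],
    [0,0,0,0,0,0,0],
    [0,0,0,0,0,0,0]
  ]
}}

```text
time_s: 6.5
eef_pos: [0.5203, 0.3155, 0.285]
ee_rot: [-0.004, 0.715, -0.008, 0.7]
ft_force: [-0.2, 0.0, -1.6]
finger_gap: 0.0349
```

```bash
python3 - <<'E'
from h import *
s=get_state();print(s['eef_pos'],s['joint_velocities'])
goto([.53,.338,.30],tooldown())
for n in('wrist','scene','top'): snap(n,n+'7')
E
```

```text
[0.52028122 0.31553941 0.28502762] [ 0.02560925  0.06133038 -0.00541267 -0.00184752 -0.02258526  0.02054118]
rot [ 0.017 -0.021  0.005] shift cm [0.97 2.25 1.5 ] rows rot 0.2 pos 0.7
```

View pics/wrist7.png

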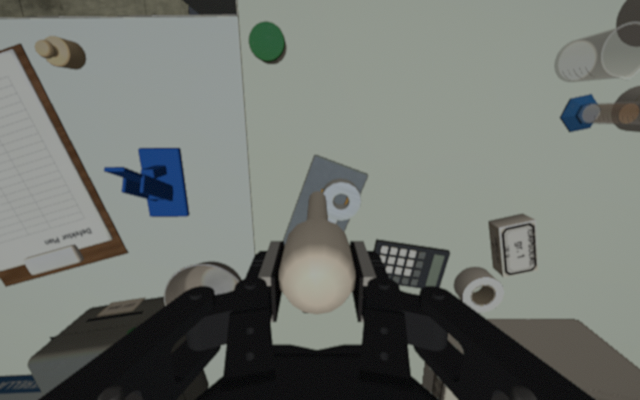

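View pics/scene7.png

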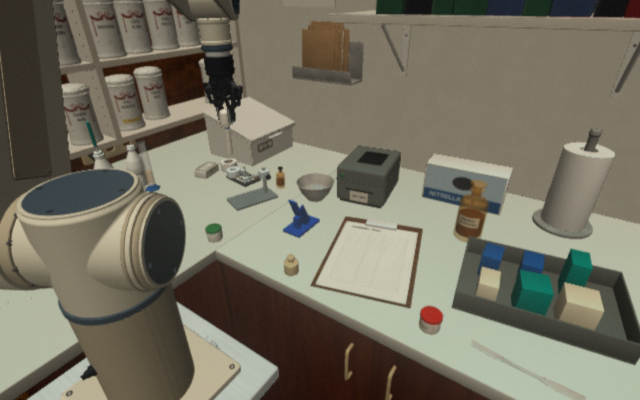

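Call:
{"name": "jog_arm", "arguments": {
  "steps": [
    [0.017,-0.021,0.005,0.7,1.1,0,0],
    [0,0,0,0.7,0.9,0,0],
    [0,0,0,0,0,0,0],
    [0,0,0,0,0,0,0]
  ]
}}

```text
time_s: 6.98
eef_pos: [0.5351, 0.3328, 0.2867]
ee_rot: [0.002, 0.706, -0.001, 0.708]
ft_force: [-0.0, -0.0, -1.1]
finger_gap: 0.0346
```

```bash
python3 - <<'E'
from h import *
s=get_state();print(s['eef_pos'],s['joint_velocities'])
goto([.537,.338,.285],tooldown())
for n in('wrist','scene','top'): snap(n,n+'8')
crop('wrist8',260,140,380,300,5)
crop('scene8',195,90,275,190,6)
E
```

```text
[0.53508363 0.3327629  0.28668483] [-0.00139811  0.00533    -0.02071181  0.00182669 -0.00681882  0.00408258]
rot [-0.002  0.003  0.005] shift cm [ 0.19  0.52 -0.17] rows rot 0.0 pos 0.1
```

View pics/wrist8_c260_140.png

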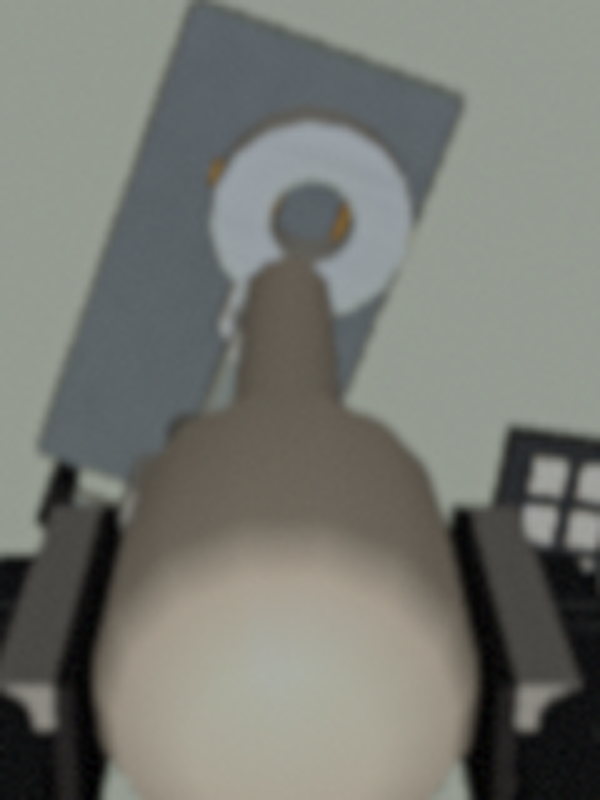

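View pics/scene8_c195_90.png

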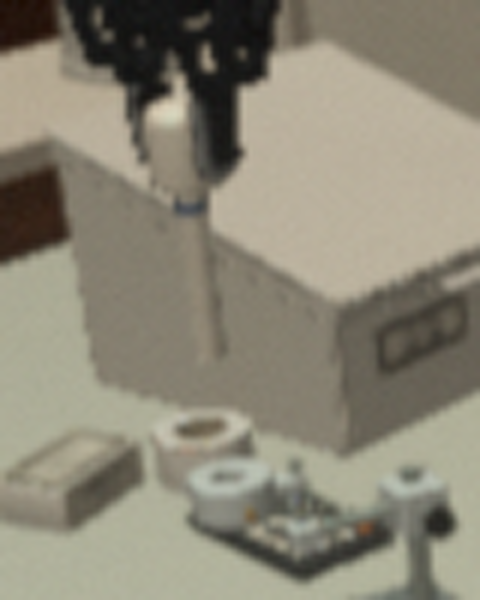

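```bash
python3 - <<'E'
from h import *
np.set_printoptions(precision=1,suppress=True)
p=np.array([.5351,.3328,.2867])
for dz in(.033,.013,-.007,-.0075,-.04,-.097):
  q=p+[0,0,dz]; print(dz,(proj('wrist8',q)-[260,140])*5,(proj('scene8',q)-[195,90])*6,proj('top8',q))
q=p-[0,0,.097]
print('bottom rim near', (proj('wrist8',q+[-.0075,0,0])-[260,140])*5,(proj('wrist8',q+[0,.0075,0])-[260,140])*5)
for r in([.5374,.339,.125],[.5362,.337,.125]):print((proj('wrist8',r)-[260,140])*5,(proj('scene8',r)-[195,90])*6,proj('top8',r))
E
```

```text
0.033 [287. 759.] [175.2  98.7] [208.3 185.5]
0.013 [286.2 638.1] [181.2 140.6] [210.1 186.8]
-0.007 [285.5 545. ] [187.1 181.7] [212. 188.]
-0.0075 [285.5 543. ] [187.2 182.8] [212. 188.]
-0.04 [284.7 430.8] [196.5 247.9] [214.8 189.9]
-0.097 [283.8 300.6] [212.2 357.5] [219.4 193.1]
bottom rim near [283.6 258.5] [327.6 300.4]
[312.2 217.9] [223.7 470.9] [222.4 195.6]
[302.8 212.5] [224.8 472.6] [223. 196.]
```

```bash
python3 -c "
from h import *
crop('top8',190,100,280,220,6)"
```

```text
(no output)
```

View pics/top8_c190_100.png

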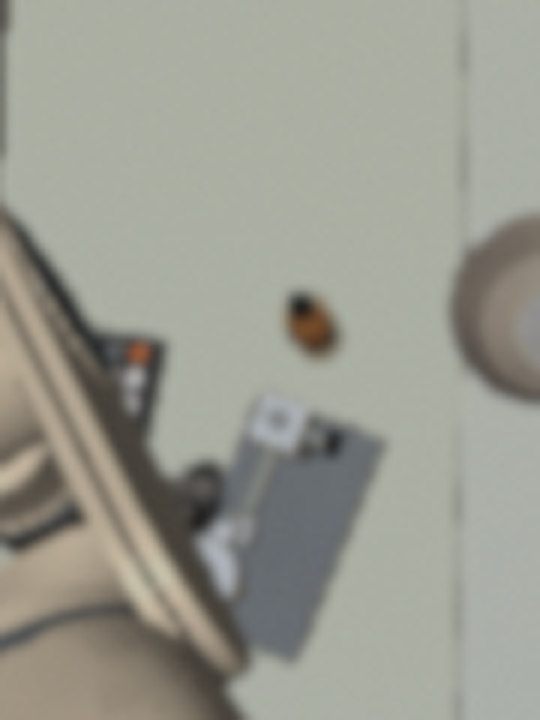

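Call:
{"name": "jog_arm", "arguments": {
  "steps": [
    [-0.002,0.003,0.004,0.2,0.5,-1.2,0],
    [0,0,0,0,0,-1.2,0],
    [0,0,0,0,0,-1,0],
    [0,0,0,0,0,0,0],
    [0,0,0,0,0,0,0]
  ]
}}

```text
time_s: 7.55
eef_pos: [0.5362, 0.3374, 0.2485]
ee_rot: [-0.0, 0.708, -0.0, 0.707]
ft_force: [-0.6, 0.5, -1.6]
finger_gap: 0.0347
```

```bash
cat > look.py <<'E'
from h import *
import sys
np.set_printoptions(precision=4,suppress=True)
f=sys.argv[1]
s=get_state();print(s['eef_pos'],s['ft_force'],s['ft_torque'],s['finger_gap'],s['time_s'])
p=s['eef_pos'];goto([.537,.338,.24],tooldown())
snap('wrist','w'+f); snap('scene','s'+f)
crop('w'+f,270,140,370,240,7); crop('s'+f,205,100,275,190,7)
for dz in(-.04,-.097):
  q=p+[0,0,dz];print(dz,(proj('w'+f,q)-[270,140])*7,(proj('s'+f,q)-[205,100])*7)
q=[.537,.338,.125];print('ring',(proj('w'+f,q)-[270,140])*7,(proj('s'+f,q)-[205,100])*7)
E
python3 look.py 9
```

```text
[0.5362 0.3374 0.2485] [-0.6198  0.4814 -1.5598] [ 0.0345 -0.0364  0.028 ] 0.034686185122390044 7.55
rot [ 0.001 -0.001  0.   ] shift cm [ 0.08  0.06 -0.85] rows rot 0.0 pos 0.2
-0.04 [332.0441 609.484 ] [165.9605 302.8151]
-0.097 [331.6649 428.2108] [183.6779 426.0117]
ring [335.8821 373.8196] [191.9546 480.199 ]
```

View pics/w9_c270_140.png

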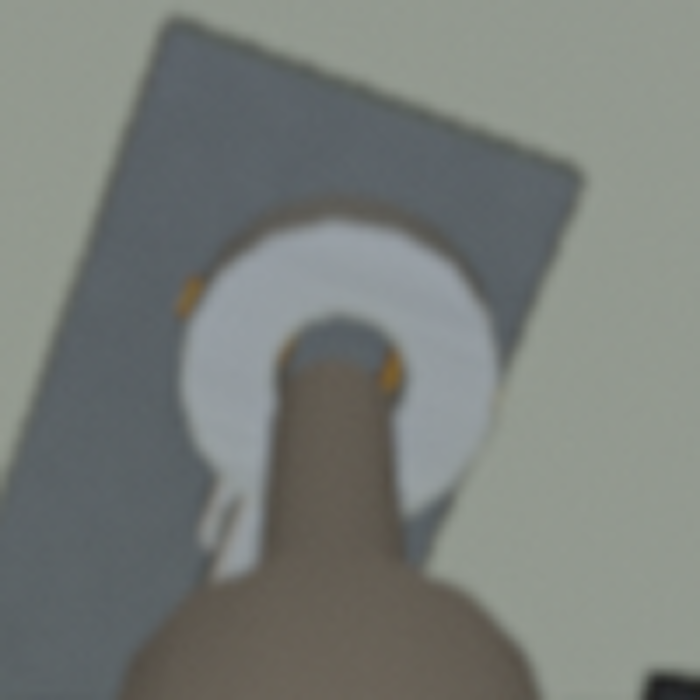

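View pics/s9_c205_100.png

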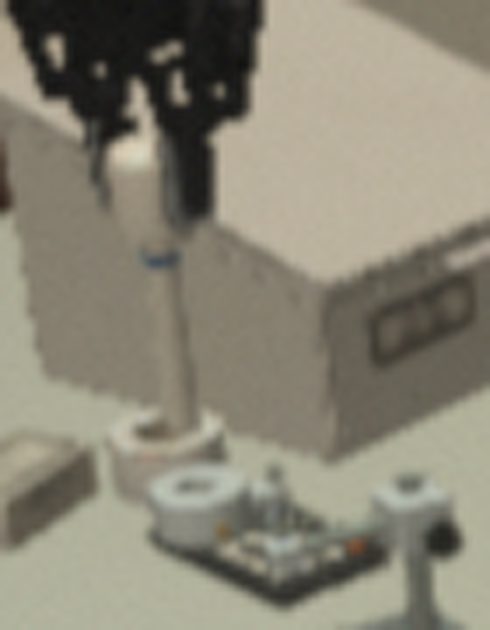

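```bash
python3 - <<'E'
from h import *
from scipy.optimize import brentq
P=lambda q,f='w9':(proj(f,q)-[270,140])*7
print('x ring from hole edge',brentq(lambda x:P([x-.0089,.339,.125])[1]-316,.5,.58),'outer edge',brentq(lambda x:P([x-.022,.339,.125])[1]-217,.5,.58))
for z in(.1505,.1515,.1525): print('x tip',z,brentq(lambda x:P([x-.007,.338,z])[1]-360,.5,.58))
print('y ring',brentq(lambda y:P([.537,y,.125])[0]-341,.3,.36),'y tip',brentq(lambda y:P([.5365,y,.1515])[0]-335.3,.3,.36))
f='s9'
Q=lambda q:(proj(f,q)-[205,100])*7
b=Q([.537,.338,.125]);print((Q([.538,.338,.125])-b),(Q([.537,.339,.125])-b))
E
```

```text
x ring from hole edge 0.537867113198914 outer edge 0.5375303084839109
x tip 0.1505 0.5348351433092258
x tip 0.1515 0.5345515265152404
x tip 0.1525 0.5342679097212548
y ring 0.33868878007792325 y tip 0.3378596610600741
[ 1.64897756 -0.79458998] [-1.5921406  -0.50886096]
```

Call:
{"name": "jog_arm", "arguments": {
  "steps": [
    [0.001,-0.001,0,0.25,0.06,-0.5,0],
    [0,0,0,0,0,-0.6,0],
    [0,0,0,0,0,0,0],
    [0,0,0,0,0,0,0],
    [0,0,0,0,0,0,0]
  ]
}}

```text
time_s: 8.07
eef_pos: [0.5397, 0.3383, 0.2379]
ee_rot: [0.001, 0.706, 0.0, 0.708]
ft_force: [-0.2, 0.2, -1.3]
finger_gap: 0.0348
```

```bash
python3 look.py 10
```

```text
[0.5397 0.3383 0.2379] [-0.2002  0.2363 -1.2795] [ 0.0354 -0.0225 -0.0453] 0.03483220248886844 8.0667
rot [-0.002  0.002  0.001] shift cm [-0.27 -0.03  0.21] rows rot 0.0 pos 0.1
-0.04 [328.5321 603.7407] [173.8849 323.2195]
-0.097 [327.6033 422.0533] [191.2738 445.0058]
ring [324.9907 364.3167] [191.9546 480.199 ]
```

View pics/w10_c270_140.png

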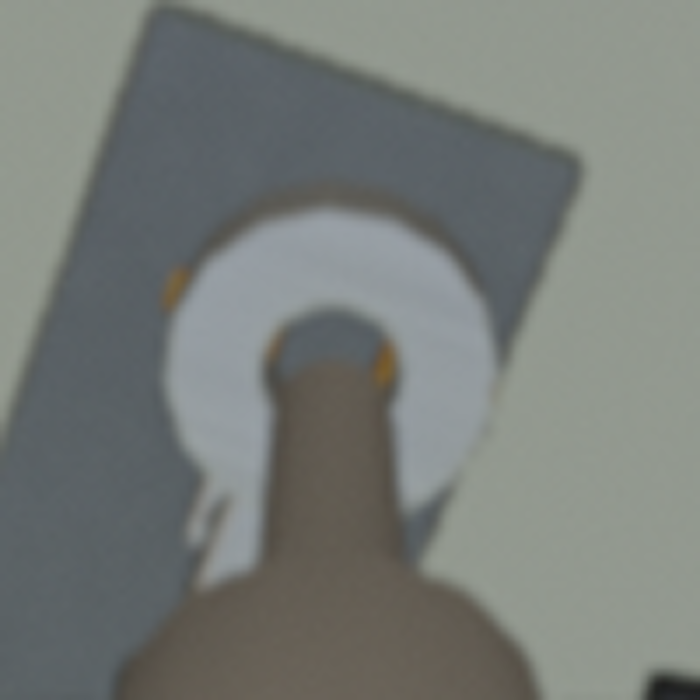

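View pics/s10_c205_100.png

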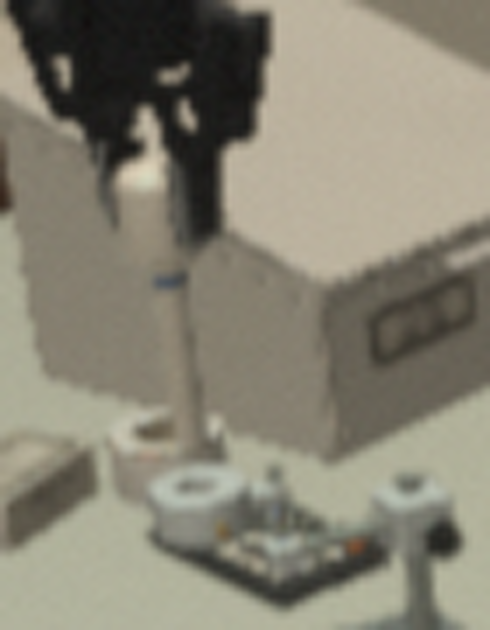

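```bash
cat > rel.py <<'E'
from h import *
from scipy.optimize import brentq
import sys
f='w'+sys.argv[1]; hole,outer,tip,z,xr,xt=map(float,sys.argv[2:])
P=lambda q:(proj(f,q)-[270,140])*7
B=lambda g:brentq(g,.25,.65)
print('x ring',B(lambda x:P([x-.0089,.339,.125])[1]-hole),B(lambda x:P([x-.022,.339,.125])[1]-outer))
for zz in(z-.001,z,z+.001): print('x tip',B(lambda x:P([x-.006,.338,zz])[1]-tip),B(lambda x:P([x-.0075,.338,zz+.0015])[1]-tip))
print('y ring',B(lambda y:P([.537,y,.125])[0]-xr),'y tip',B(lambda y:P([.539,y,z])[0]-xt))
E
python3 rel.py 10 306 206 360 .141 332 333
```

```text
x ring 0.5381260372493831 0.5382079868761127
x tip 0.5381004071659844 0.5391684712727972
x tip 0.5378124499038572 0.5388805140106697
x tip 0.5375244926417296 0.5385925567485419
y ring 0.3389056794823644 y tip 0.33897071266542195
```

Call:
{"name": "jog_arm", "arguments": {
  "steps": [
    [-0.002,0.002,0.001,0,0,-0.5,0],
    [0,0,0,0,0,-0.3,0],
    [0,0,0,0,0,-0.2,0],
    [0,0,0,0,0,0,0]
  ]
}}

```text
time_s: 8.5
eef_pos: [0.54, 0.3385, 0.2278]
ee_rot: [-0.0, 0.707, 0.0, 0.707]
ft_force: [-0.9, -0.0, -1.5]
finger_gap: 0.0346
```

```bash
python3 look.py 11
```

```text
[0.54   0.3385 0.2278] [-0.8719 -0.0479 -1.5231] [-0.0498 -0.0373 -0.0312] 0.0345835375053904 8.5
rot [-0.     0.001 -0.001] shift cm [-0.3  -0.05  1.22] rows rot 0.0 pos 0.3
-0.04 [329.2017 603.9637] [177.1605 344.9055]
-0.097 [328.7853 422.6617] [194.3851 465.5726]
ring [324.3925 385.2212] [191.9546 480.199 ]
```

View pics/w11_c270_140.png

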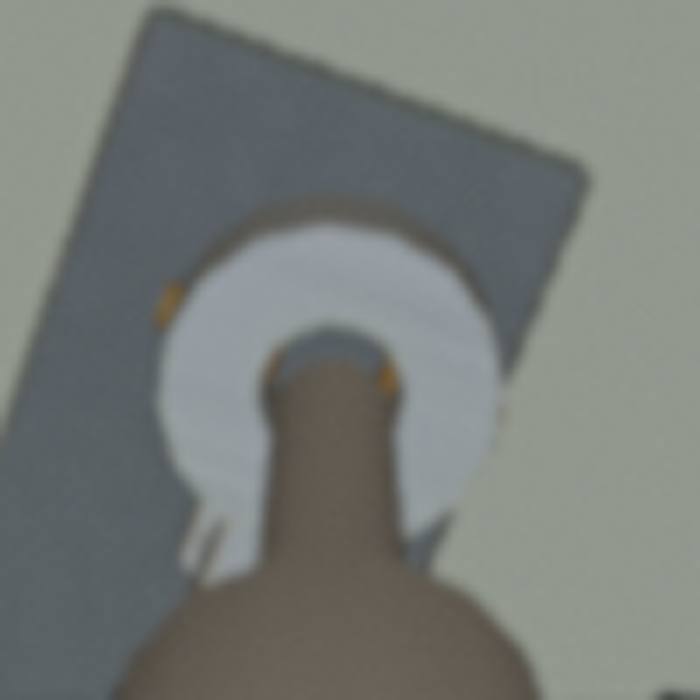

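```bash
python3 rel.py 11 325 223 357 .131 331 333
```

```text
x ring 0.5381411077481234 0.5384176417566245
x tip 0.5379195830488622 0.5389914595391714
x tip 0.5376341673757327 0.5387060438660415
x tip 0.5373487517026027 0.5384206281929113
y ring 0.3388228161227143 y tip 0.33905907529804963
```

Call:
{"name": "jog_arm", "arguments": {
  "steps": [
    [0,0,0,0,-0.02,-0.3,0],
    [0,0,0,0,0,-0.2,0],
    [0,0,0,0,0,-0.2,0],
    [0,0,0,0,0,0,0]
  ]
}}

```text
time_s: 8.93
eef_pos: [0.5404, 0.3385, 0.2208]
ee_rot: [0.0, 0.706, 0.001, 0.708]
ft_force: [0.8, -0.4, -1.1]
finger_gap: 0.0345
```

```bash
python3 look.py 12
```

```text
[0.5404 0.3385 0.2208] [ 0.7778 -0.3846 -1.1113] [-0.0278 -0.0211  0.0041] 0.034474602048486805 8.9333
rot [-0.001  0.002 -0.001] shift cm [-0.34 -0.05  1.92] rows rot 0.0 pos 0.5
-0.04 [328.7724 603.2566] [179.9327 359.7665]
-0.097 [328.1623 421.6681] [197.0318 479.6681]
ring [323.8292 398.0534] [191.9546 480.199 ]
```

View pics/w12_c270_140.png

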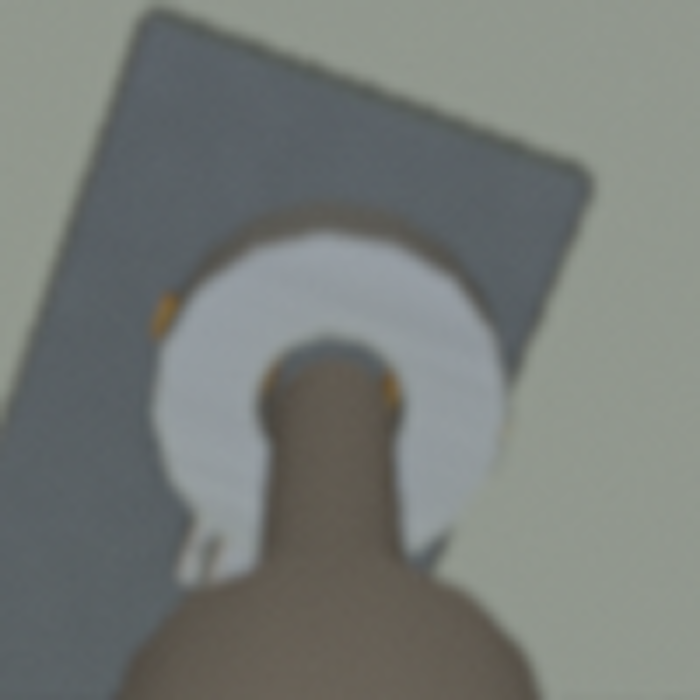

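Call:
{"name": "jog_arm", "arguments": {
  "steps": [
    [-0.001,0.002,-0.001,-0.04,0,-0.2,0],
    [0,0,0,0,0,-0.2,0],
    [0,0,0,0,0,-0.1,0],
    [0,0,0,0,0,0,0]
  ]
}}

```text
time_s: 9.37
eef_pos: [0.5403, 0.3387, 0.2161]
ee_rot: [0.0, 0.707, -0.0, 0.707]
ft_force: [-0.7, -0.2, -0.5]
finger_gap: 0.0349
```

```bash
python3 look.py 13
```

```text
[0.5403 0.3387 0.2161] [-0.7456 -0.1735 -0.506 ] [0.0115 0.026  0.0482] 0.03485558682191062 9.3667
rot [-0.     0.001  0.001] shift cm [-0.33 -0.07  2.39] rows rot 0.0 pos 0.6
-0.04 [329.2964 605.0403] [180.9216 369.9719]
-0.097 [328.8564 423.614 ] [197.9596 489.3636]
ring [322.6324 412.3487] [191.9546 480.199 ]
```

View pics/w13_c270_140.png

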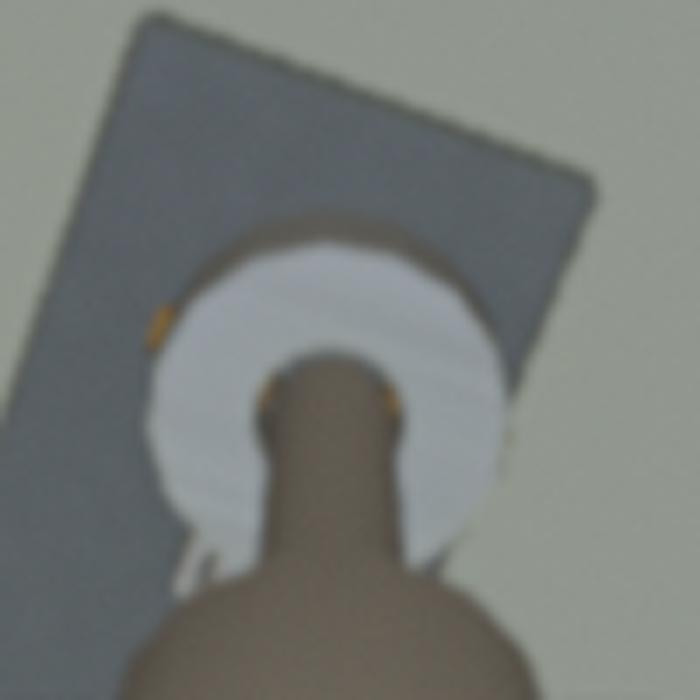

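Call:
{"name": "jog_arm", "arguments": {
  "steps": [
    [0,0.001,0.001,0,-0.04,-0.2,0],
    [0,0,0,0,0,-0.2,0],
    [0,0,0,0,0,-0.2,0],
    [0,0,0,0,0,0,0]
  ]
}}

```text
time_s: 9.8
eef_pos: [0.5405, 0.3385, 0.2099]
ee_rot: [0.0, 0.707, 0.0, 0.707]
ft_force: [-0.1, -1.1, -0.7]
finger_gap: 0.0344
```

```bash
python3 look.py 14
```

```text
[0.5405 0.3385 0.2099] [-0.0593 -1.0552 -0.6867] [ 0.0476 -0.0004  0.0163] 0.034395428386684135 9.8
rot [-0.001  0.    -0.001] shift cm [-0.35 -0.05  3.01] rows rot 0.0 pos 0.7
-0.04 [329.2656 604.1522] [183.5957 383.1458]
-0.097 [328.6298 423.1486] [200.5217 501.8911]
ring [324.8854 426.1358] [191.9546 480.199 ]
```

View pics/w14_c270_140.png

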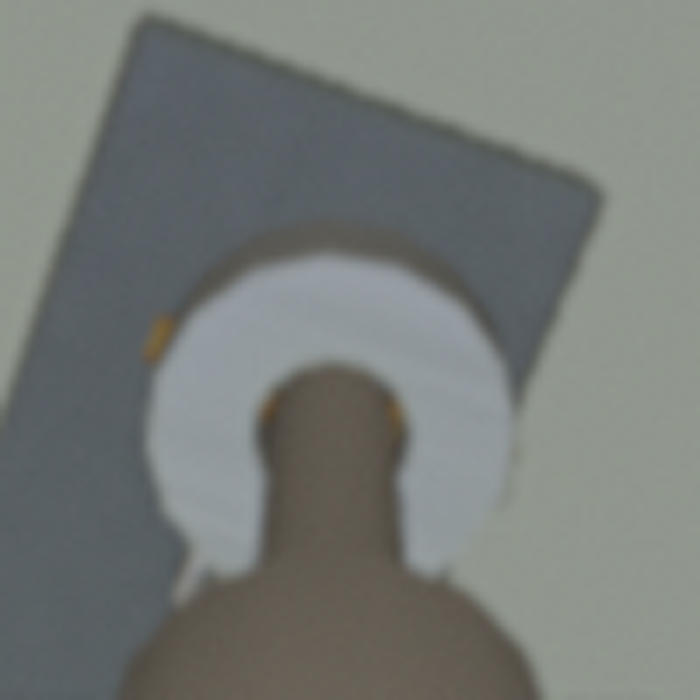

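View pics/s14_c205_100.png

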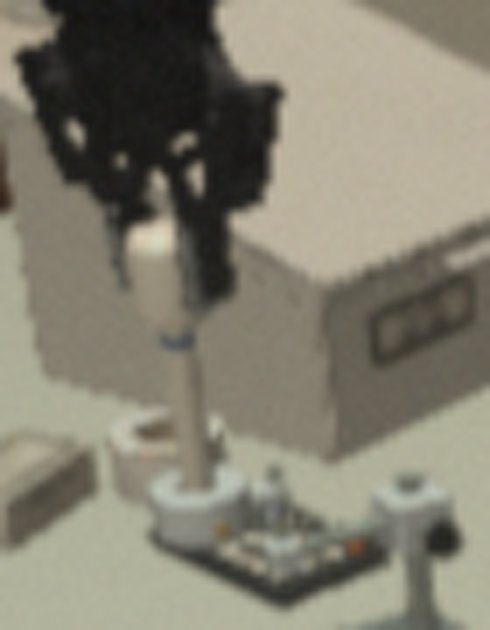

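Call:
{"name": "jog_arm", "arguments": {
  "steps": [
    [0,0,0,0,0,-0.2,0],
    [0,0,0,0,0,-0.2,0],
    [0,0,0,0,0,0,0]
  ]
}}

```text
time_s: 10.15
eef_pos: [0.5409, 0.3385, 0.2064]
ee_rot: [0.0, 0.707, 0.001, 0.708]
ft_force: [0.1, -0.4, 1.0]
finger_gap: 0.0344
```

Call:
{"name": "jog_arm", "arguments": {
  "steps": [
    [0,0,0,0,0,-0.2,0],
    [0,0,0,0,0,-0.2,0],
    [0,0,0,0,0,0,0]
  ]
}}

```text
time_s: 10.4
eef_pos: [0.5413, 0.3385, 0.2029]
ee_rot: [0.0, 0.706, 0.001, 0.708]
ft_force: [-0.3, -1.8, 0.6]
finger_gap: 0.0345
```

Call:
{"name": "jog_arm", "arguments": {
  "steps": [
    [0,0.001,-0.001,-0.06,0,-0.2,0],
    [0,0,0,-0.03,0,-0.2,0],
    [0,0,0,0,0,0,0]
  ]
}}

```text
time_s: 10.65
eef_pos: [0.5407, 0.3386, 0.199]
ee_rot: [0.001, 0.706, 0.0, 0.708]
ft_force: [-0.4, -0.4, 1.5]
finger_gap: 0.0345
```

```bash
python3 look.py 15
```

```text
[0.5407 0.3386 0.199 ] [-0.3769 -0.3711  1.4621] [-0.1589  0.0144 -0.0706] 0.03449256720939425 10.65
rot [-0.002  0.002  0.   ] shift cm [-0.37 -0.06  4.1 ] rows rot 0.0 pos 1.0
-0.04 [329.0749 603.8147] [186.9143 406.0639]
-0.097 [328.0742 421.9806] [203.6747 523.6565]
ring [322.6079 453.5675] [191.9546 480.199 ]
```

View pics/w15_c270_140.png

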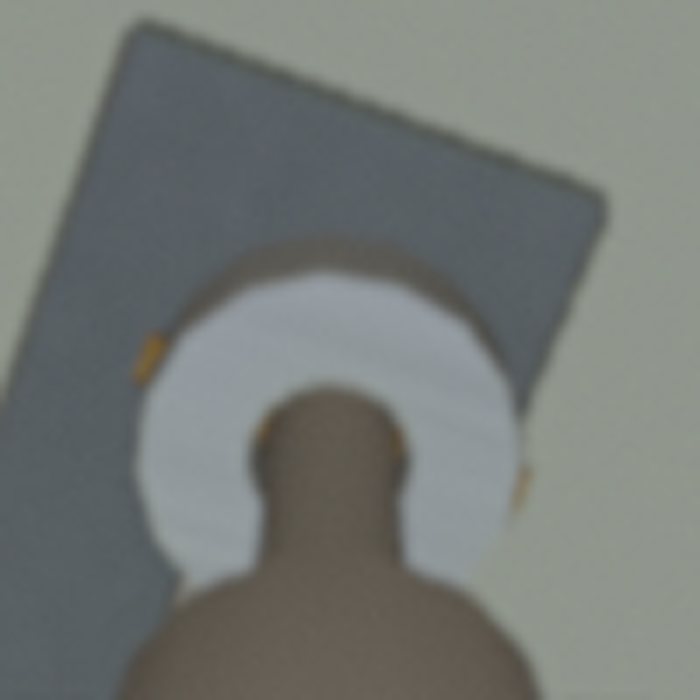

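View pics/s15_c205_100.png

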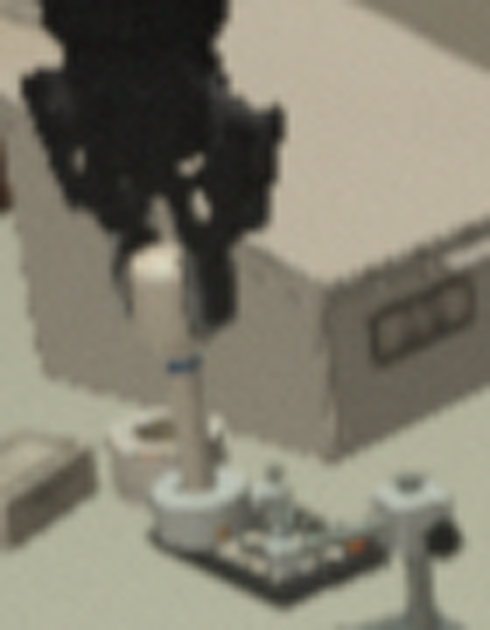

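```bash
python3 rel.py 14 362 254 357 .113 330 332;python3 rel.py 15 384 271 357 .113 330 332
```

```text
x ring 0.5381489099327844 0.5385323976904325
x tip 0.5383515460582893 0.5394246291250208
x tip 0.5380669347694413 0.5391400178361726
x tip 0.5377823234805932 0.5388554065473241
y ring 0.33859423653940285 y tip 0.3388610142967963
x ring 0.537833591857001 0.538189751876758
x tip 0.5355746702068311 0.536644679670135
x tip 0.5352880098490271 0.5363580193123301
x tip 0.535001349491222 0.5360713589545238
y ring 0.33882091541588394 y tip 0.33908593013296867
```

Call:
{"name": "jog_arm", "arguments": {
  "steps": [
    [-0.001,0.001,0,-0.03,0,-0.3,0],
    [0,0,0,0,0,-0.3,0],
    [0,0,0,0,0,-0.3,0],
    [0,0,0,0,0,0,0]
  ]
}}

```text
time_s: 11.08
eef_pos: [0.5405, 0.3387, 0.1896]
ee_rot: [0.0, 0.707, 0.0, 0.708]
ft_force: [-0.3, 0.2, 1.2]
finger_gap: 0.0346
```

Call:
{"name": "jog_arm", "arguments": {
  "steps": [
    [0,0.001,0,-0.03,0,-0.3,0],
    [0,0,0,0,0,-0.3,0],
    [0,0,0,-0.03,0,-0.3,0],
    [0,0,0,0,0,0,0]
  ]
}}

```text
time_s: 11.42
eef_pos: [0.54, 0.3388, 0.1795]
ee_rot: [0.0, 0.707, 0.0, 0.707]
ft_force: [0.1, -1.0, 2.0]
finger_gap: 0.0348
```

```bash
python3 look.py 16
```

```text
[0.54   0.3388 0.1795] [ 0.0895 -1.0364  1.9838] [-0.0528 -0.0811  0.0123] 0.03478980615934265 11.4167
rot [-0.001  0.001  0.   ] shift cm [-0.3  -0.08  6.05] rows rot 0.0 pos 1.5
-0.04 [328.784  603.3194] [191.4602 447.4822]
-0.097 [328.1632 422.2965] [207.9739 563.1101]
ring [321.0037 520.7082] [191.9546 480.199 ]
```

View pics/w16_c270_140.png

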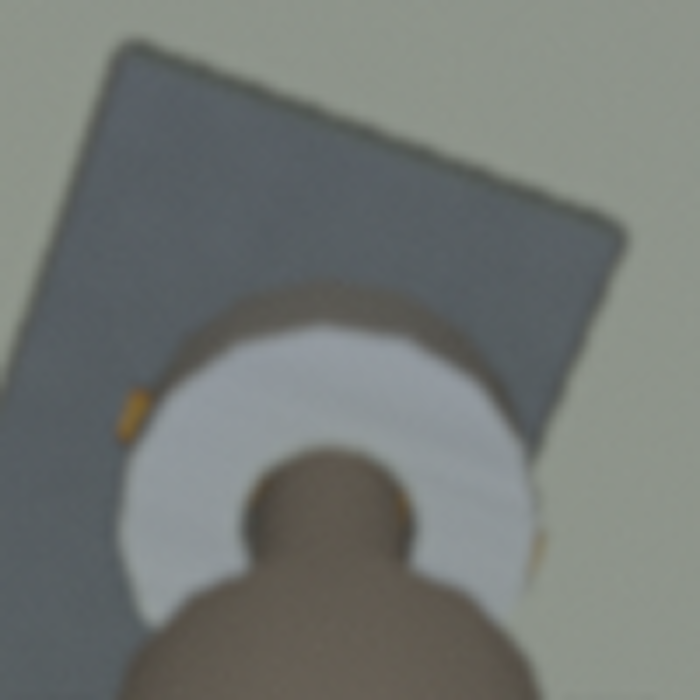

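View pics/s16_c205_100.png

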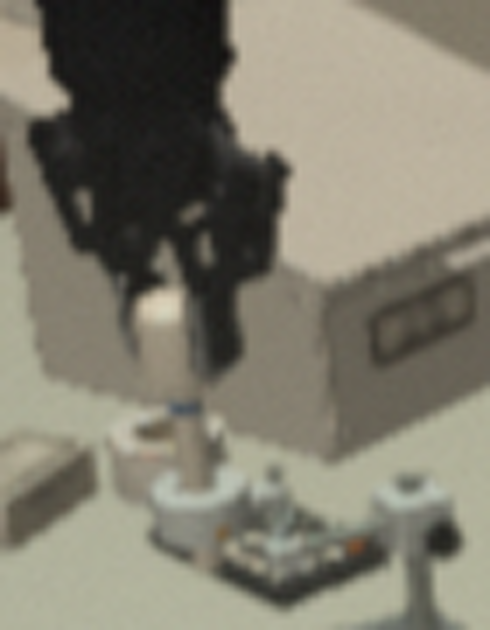

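Call:
{"name": "jog_arm", "arguments": {
  "steps": [
    [0,0.001,0,0,0,-0.4,0],
    [0,0,0,0,0,-0.4,0],
    [0,0,0,-0.03,0,-0.4,0],
    [0,0,0,0,0,-0.4,0],
    [0,0,0,0,0,0,0]
  ]
}}

```text
time_s: 11.93
eef_pos: [0.5399, 0.3388, 0.1627]
ee_rot: [0.001, 0.707, 0.0, 0.707]
ft_force: [-0.3, -0.4, 0.7]
finger_gap: 0.0349
```

Call:
{"name": "jog_arm", "arguments": {
  "steps": [
    [0,0.001,0,0,0,-0.4,0],
    [0,0,0,-0.03,0,-0.4,0],
    [0,0,0,0,0,-0.3,0],
    [0,0,0,0,0,0,0]
  ]
}}

```text
time_s: 12.27
eef_pos: [0.5397, 0.339, 0.1504]
ee_rot: [0.001, 0.707, 0.0, 0.707]
ft_force: [0.4, 0.2, 2.4]
finger_gap: 0.0346
```

```bash
python3 look.py 17
```

```text
[0.5397 0.339  0.1504] [0.4454 0.2348 2.415 ] [-0.0799 -0.106  -0.029 ] 0.03457195540701502 12.2667
rot [-0.002 -0.001  0.   ] shift cm [-0.27 -0.1   8.96] rows rot 0.0 pos 2.2
-0.04 [328.6509 603.68  ] [199.1414 507.4249]
-0.097 [327.7988 423.2115] [215.2664 620.1817]
ring [317.9255 639.2597] [191.9546 480.199 ]
```

View pics/w17.png

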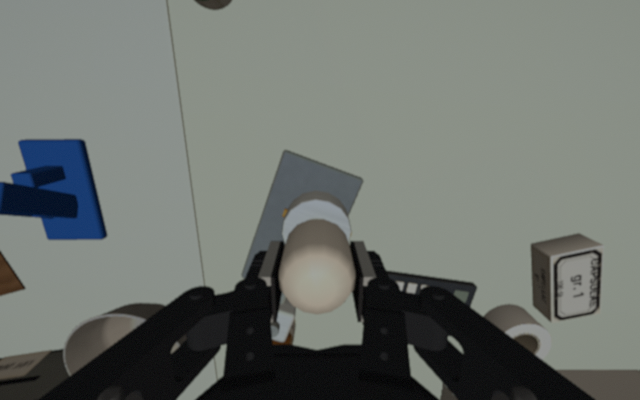

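View pics/s17_c205_100.png

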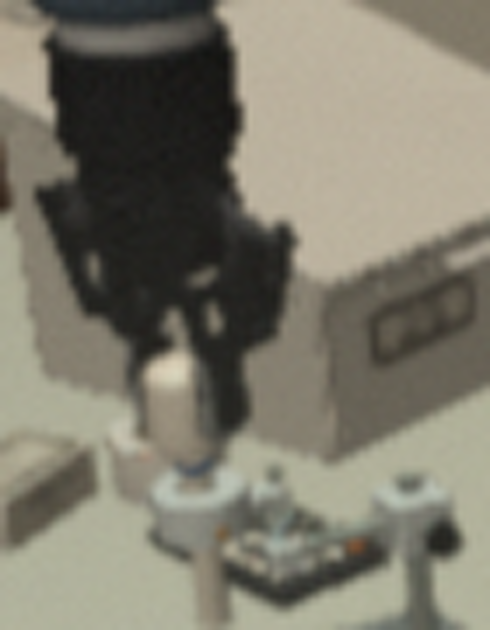

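Call:
{"name": "jog_arm", "arguments": {
  "steps": [
    [-0.001,0,0,0,0,-0.3,0],
    [0,0,0,0,0,-0.3,0],
    [0,0,0,0,0,-0.3,0],
    [0,0,0,0,0,-0.3,0],
    [0,0,0,0,0,0,0]
  ]
}}

```text
time_s: 12.78
eef_pos: [0.5399, 0.339, 0.1381]
ee_rot: [0.0, 0.707, 0.0, 0.707]
ft_force: [0.7, 0.0, 1.0]
finger_gap: 0.0347
```

Call:
{"name": "jog_arm", "arguments": {
  "steps": [
    [0,0,0,0,0,-0.15,0],
    [0,0,0,0,0,-0.15,0],
    [0,0,0,0,0,0,0]
  ]
}}

```text
time_s: 13.03
eef_pos: [0.54, 0.3392, 0.1346]
ee_rot: [0.0, 0.707, 0.0, 0.707]
ft_force: [-0.9, -0.5, 2.4]
finger_gap: 0.0346
```

Call:
{"name": "jog_arm", "arguments": {
  "steps": [
    [0,0,0,0,0,-0.15,0],
    [0,0,0,0,0,-0.15,0],
    [0,0,0,0,0,0,0]
  ]
}}

```text
time_s: 13.28
eef_pos: [0.54, 0.3392, 0.1314]
ee_rot: [0.0, 0.707, 0.0, 0.707]
ft_force: [-0.4, -0.5, 1.7]
finger_gap: 0.0346
```

Call:
{"name": "jog_arm", "arguments": {
  "steps": [
    [0,0,0,-0.02,-0.02,-0.1,0],
    [0,0,0,0,0,-0.1,0],
    [0,0,0,0,0,0,0]
  ]
}}

```text
time_s: 13.53
eef_pos: [0.5399, 0.3391, 0.1295]
ee_rot: [0.001, 0.707, 0.0, 0.707]
ft_force: [-0.4, -1.1, 3.0]
finger_gap: 0.0346
```

```bash
python3 look.py 18
```

```text
[0.5399 0.3391 0.1295] [-0.4464 -1.0904  3.014 ] [-0.1868  0.0368  0.009 ] 0.03458028348889857 13.5333
rot [-0.001  0.     0.001] shift cm [-0.29 -0.11 11.05] rows rot 0.0 pos 2.7
-0.04 [329.3277 605.1799] [205.3176 549.1223]
-0.097 [328.5458 423.8721] [221.1499 659.8679]
ring [316.4878 745.7985] [191.9546 480.199 ]
```

View pics/s18_c205_100.png

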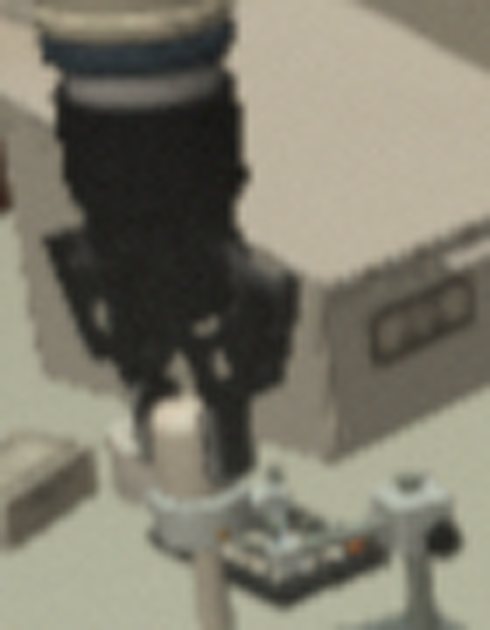

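Call:
{"name": "jog_arm", "arguments": {
  "steps": [
    [0,0,0,0,0,-0.15,0],
    [0,0,0,0,0,0,0]
  ]
}}

```text
time_s: 13.8
eef_pos: [0.54, 0.3391, 0.1284]
ee_rot: [0.001, 0.707, 0.0, 0.707]
ft_force: [-0.2, -0.8, 4.1]
finger_gap: 0.0349
```

Call:
{"name": "jog_arm", "arguments": {
  "steps": [
    [0,0,0,0,0,-0.15,0],
    [0,0,0,0,0,0,0]
  ]
}}

```text
time_s: 13.97
eef_pos: [0.5399, 0.3391, 0.1273]
ee_rot: [0.001, 0.707, 0.0, 0.707]
ft_force: [-0.9, -1.2, 4.8]
finger_gap: 0.0344
```

Call:
{"name": "jog_arm", "arguments": {
  "steps": [
    [0,0,0,0,0,-0.15,0],
    [0,0,0,0,0,0,0]
  ]
}}

```text
time_s: 14.13
eef_pos: [0.54, 0.3391, 0.1264]
ee_rot: [0.001, 0.707, 0.0, 0.707]
ft_force: [-2.0, -1.0, 4.8]
finger_gap: 0.0343
```

Call:
{"name": "jog_arm", "arguments": {
  "steps": [
    [0,0,0,0,0,-0.15,0],
    [0,0,0,0,0,-0.15,0],
    [0,0,0,0,0,0,0]
  ]
}}

```text
time_s: 14.38
eef_pos: [0.54, 0.3391, 0.1249]
ee_rot: [0.001, 0.707, 0.0, 0.707]
ft_force: [-1.4, -2.2, 7.3]
finger_gap: 0.035
```

```bash
python3 look.py 19; python3 -c "
from h import *
crop('w19',260,170,380,310,5)"
```

```text
[0.54   0.3391 0.1249] [-1.3814 -2.185   7.2522] [-0.4594  0.3802  0.0235] 0.034985514719918676 14.3833
rot [-0.001  0.001  0.   ] shift cm [-0.3  -0.11 11.51] rows rot 0.0 pos 2.8
-0.04 [329.4125 604.2802] [206.6338 558.127 ]
-0.097 [328.5251 422.9566] [222.4029 668.4356]
ring [315.6067 771.0847] [191.9546 480.199 ]
```

View pics/s19_c205_100.png

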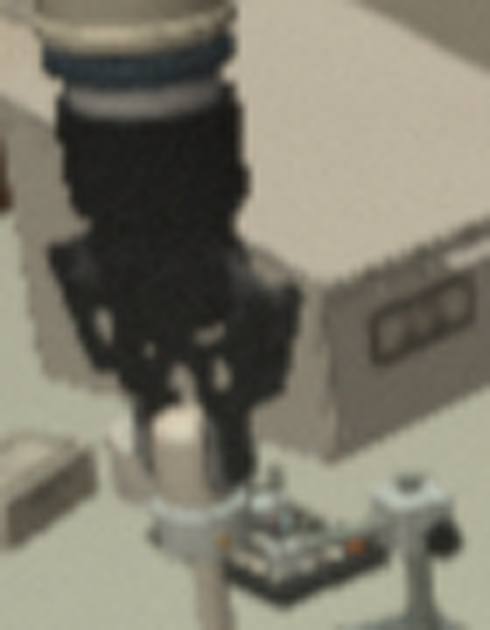

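View pics/w19_c260_170.png

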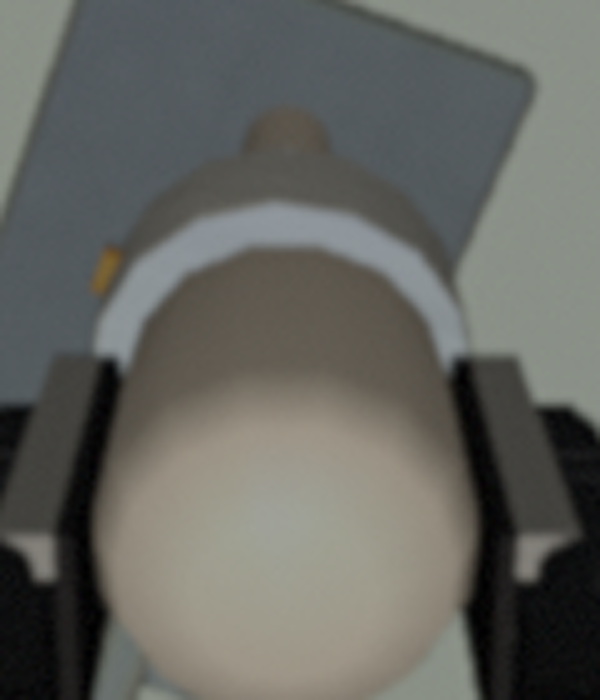

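Call:
{"name": "jog_arm", "arguments": {
  "steps": [
    [0,0,0,0,0,0.2,0],
    [0,0,0,0,0,0.15,0],
    [0,0,0,0,0,0,0],
    [0,0,0,0,0,0,0]
  ]
}}

```text
time_s: 14.82
eef_pos: [0.5399, 0.3391, 0.1291]
ee_rot: [0.001, 0.707, 0.0, 0.708]
ft_force: [-0.6, -0.9, 3.9]
finger_gap: 0.0346
```

Call:
{"name": "jog_arm", "arguments": {
  "steps": [
    [0,0,0,0,0,0.1,0],
    [0,0,0,0,0,0,0],
    [0,0,0,0,0,0,0]
  ]
}}

```text
time_s: 15.07
eef_pos: [0.5399, 0.339, 0.1297]
ee_rot: [0.001, 0.707, 0.0, 0.707]
ft_force: [-0.8, -0.4, 2.1]
finger_gap: 0.0346
```

Call:
{"name": "jog_arm", "arguments": {
  "steps": [
    [0,0,0,0,0,0.1,0],
    [0,0,0,0,0,0,0],
    [0,0,0,0,0,0,0]
  ]
}}

```text
time_s: 15.32
eef_pos: [0.5399, 0.3391, 0.1303]
ee_rot: [0.001, 0.707, 0.0, 0.707]
ft_force: [-0.0, -0.6, 1.2]
finger_gap: 0.0344
```

```bash
python3 look.py 20; python3 -c "
from h import *
crop('w20',260,170,380,310,5)"
```

```text
[0.5399 0.3391 0.1303] [-0.044  -0.5544  1.2401] [-0.1529  0.0391  0.0071] 0.03440828099565329 15.3167
rot [-0.001  0.001  0.   ] shift cm [-0.29 -0.11 10.97] rows rot 0.0 pos 2.6
-0.04 [329.3837 605.5473] [205.113  547.5531]
-0.097 [328.5469 423.9013] [220.9552 658.3721]
ring [316.6215 741.8738] [191.9546 480.199 ]
```

View pics/w20_c260_170.png

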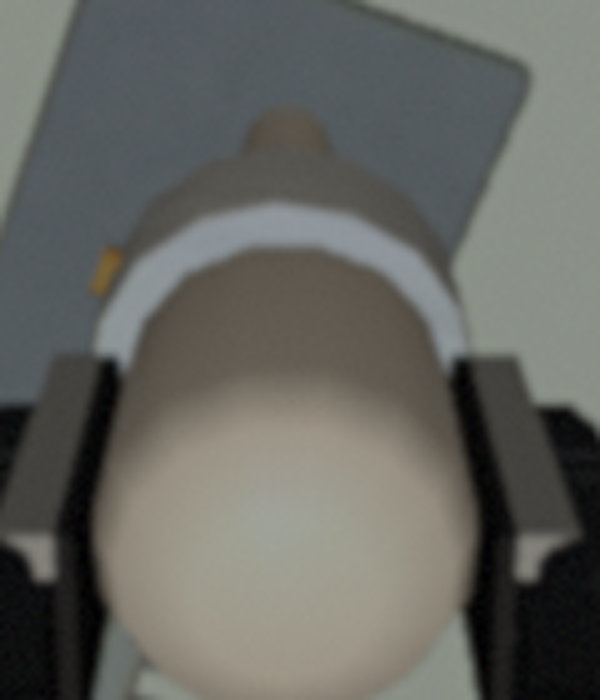

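Call:
{"name": "jog_arm", "arguments": {
  "steps": [
    [0,0,0,0,0,0,0.5],
    [0,0,0,0,0,0,0.6],
    [0,0,0,0,0,0,0.8],
    [0,0,0,0,0,0,1],
    [0,0,0,0,0,0,1]
  ]
}}

```text
time_s: 15.83
eef_pos: [0.5395, 0.3392, 0.1294]
ee_rot: [0.001, 0.707, 0.0, 0.707]
ft_force: [0.2, -0.2, 0.6]
finger_gap: 0.0843
```

Call:
{"name": "jog_arm", "arguments": {
  "steps": [
    [0,0,0,0,0,0,1],
    [0,0,0,0,0,1,1],
    [0,0,0,0,0,1.5,1],
    [0,0,0,0,0,1.5,1],
    [0,0,0,0,0,0,1]
  ]
}}

```text
time_s: 16.25
eef_pos: [0.5387, 0.3388, 0.1712]
ee_rot: [0.0, 0.708, -0.0, 0.706]
ft_force: [0.3, -0.4, -0.2]
finger_gap: 0.0856
```

```bash
python3 look.py 21
```

```text
[0.5387 0.3388 0.1712] [ 0.2825 -0.4049 -0.2307] [ 0.0299 -0.0245 -0.016 ] 0.08559435861978142 16.25
rot [-0.    -0.002  0.   ] shift cm [-0.17 -0.08  6.88] rows rot 0.0 pos 1.7
-0.04 [333.4049 616.6623] [191.6424 465.6429]
-0.097 [332.5333 433.7689] [208.1057 580.5048]
ring [324.7206 575.605 ] [191.9546 480.199 ]
```

View pics/w21.png

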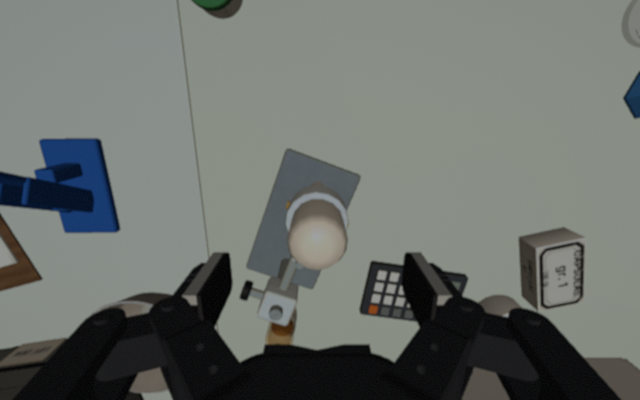

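View pics/s21_c205_100.png

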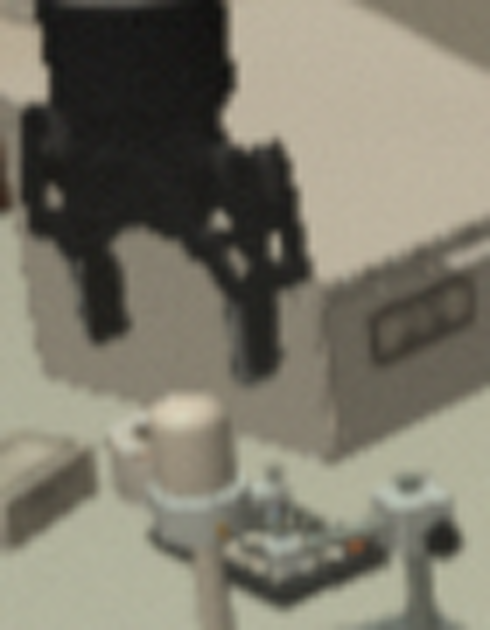

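Call:
{"name": "jog_arm", "arguments": {
  "steps": [
    [0,0,0,0,0,2,1],
    [0,0,0,0,0,3,1],
    [0,0,0,0,0,3,1],
    [0,0,0,0,0,0,1],
    [0,0,0,0,0,0,1]
  ]
}}

```text
time_s: 16.77
eef_pos: [0.5343, 0.3361, 0.2461]
ee_rot: [-0.002, 0.712, -0.003, 0.702]
ft_force: [-0.6, -0.3, -0.5]
finger_gap: 0.0853
```

```bash
python3 look.py 22; python3 -c "
from h import *
for k,d in((.165,0),(.145,0),(.125,0)): print(k,(proj('w22',[.539,.3385,k])-[270,140])*7,(proj('s22',[.539,.3385,k])-[205,100])*7)"
```

```text
[0.5343 0.3361 0.2461] [-0.6222 -0.2531 -0.5168] [ 0.0055 -0.027  -0.0176] 0.08534522100135526 16.7667
rot [ 0.007 -0.013  0.001] shift cm [ 0.27  0.19 -0.61] rows rot 0.1 pos 0.2
-0.04 [330.0569 605.4822] [165.4643 310.1162]
-0.097 [332.4926 430.0808] [183.2077 433.2212]
ring [347.2972 396.6169] [191.9546 480.199 ]
0.165 [352.53758017 509.90995663] [182.48322524 394.71146286]
0.145 [351.70224569 456.72975348] [188.52188898 436.9045191 ]
0.125 [350.98260077 410.91473686] [194.45455923 478.35698282]
```

View pics/w22_c270_140.png

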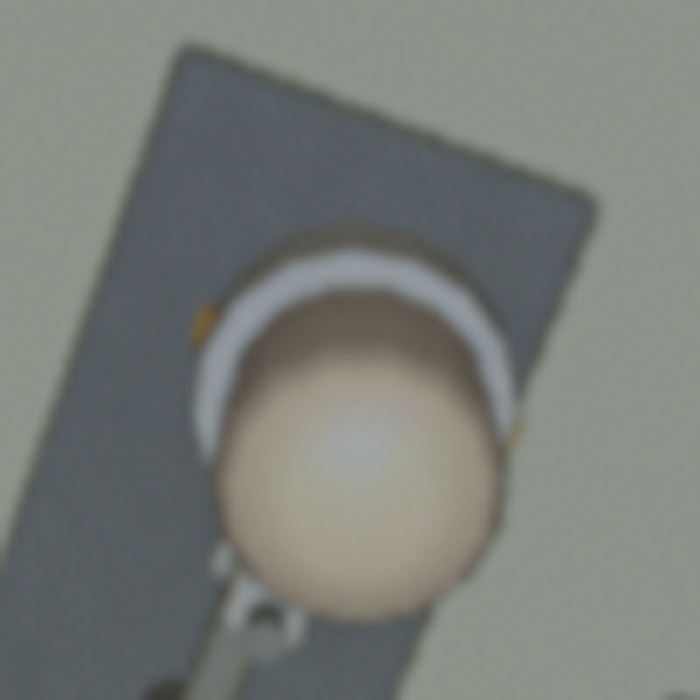

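View pics/s22_c205_100.png

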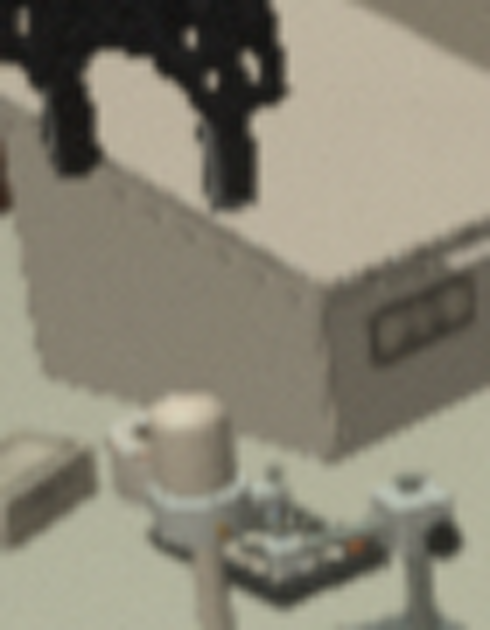

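```bash
python3 -c "
from h import *
a=cv2.imread('pics/scene0.png');b=cv2.imread('pics/s22.png')
for n,(x,y) in dict(green=(214,232),weight=(291,265),red=(431,320),mortar=(316,187),drop=(280,178)).items():
  A=a[y-18:y+18,x-18:x+18];B=b[y-24:y+24,x-24:x+24];r=cv2.matchTemplate(B,A,5);print(n,cv2.minMaxLoc(r)[1],np.array(cv2.minMaxLoc(r)[3])-6)
print(get_state()['joint_velocities'].round(3)); print(job_done())"
```

```text
green 0.9985843300819397 [0 0]
weight 0.9979872703552246 [0 0]
red 0.9993314743041992 [0 0]
mortar 0.9858223795890808 [0 0]
drop 0.9354611039161682 [0 0]
[0.002 0.014 0.013 0.001 0.001 0.001]
the job is handed in; nothing more can be done
None
```

The pestle is hanging in the ring, head up and released, and I handed the job in at about 17 s of the 58 s allowed. No verdict was reported.

**What I did:**
- I gripped the head on its +y and -y sides, drew the pestle out along its length and turned it upright.
- I lined the handle up over the hole using the wrist camera. It went in without touching the ring's top, so no searching by feel was needed.
- I fed it past the catches with about 2–4 N, then pressed until the head seated. The highest reading between moves was about 7 N on the tool, roughly 8.5 N on the ring.
- I eased back to about 1 N, opened the fingers and lifted clear.

**Last checks:**
- The head's underside sits on the ring with no gap visible, and it is upright and centred in both camera views.
- The dome's top appears where 165 mm height projects, which is what a seated head should give.
- Matching the loose items against the first picture showed no shift. The dropper matched least well (0.94), and it too was unshifted.
- The tool force is near zero and the arm is clear of everything.

**What disagreed:** The wrist and top cameras differed by about 2 mm in y on the ring and the chute. The scene camera put the ring up to about 10 mm away from the others, so I relied on the tip's position relative to the hole in the wrist view.

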